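Dress and wind the musical stand

ROBOT

A 6-joint arm with a two-finger parallel gripper is mounted at the origin on the work surface. World frame = base frame: x ahead of the robot, y to its left, z up, the work surface at z = 0. Lengths are in m, angles in degrees, forces in N, time in s.
With the tool pointing down it reaches from about 0.3 to 0.85 m from the base axis. Payload 5.4 kg.
Tool frame: the origin (TCP) lies between the finger pads; the fingertips stand ahead of it and the grasp point (between the pads) is the TCP (robot.nose_length is the y of the fingertips in the tool frame, in m); y points along the fingers, x is the direction in which the jaws open and shut, and the axes are right-handed (so a half turn about y gives the same grasp; the last joint's range is limited). The gripper opens to 85 mm and grips with 20 to 120 N. Pads are 22 mm wide; open, the fingers measure 114 mm over their backs; the gripper's body (76 mm by 85 mm) begins 54 mm behind the grasp point. The pads swing forward as they close: fully open they stand 13 mm farther back than shut.
Start: joints at [-84.173, 9.076, 91.501, -0, 79.423, -12.038], TCP at [0.176, -0.547, 0.25] pointing down, gripper open.
Joint ranges: [-166.64, 166.64], [-54.1, 131.32], [10.49, 154.53], [-73.88, 253.88], [9.74, 151.15], [-171.62, 171.62]. Speed limits (degrees/s): [147.25, 147.25, 180, 180, 180, 180].

INTERFACE

Orientations are given as a 3x3 rotation matrix whose columns are the frame's x, y, z axes.
In Python, from bench import robot gives the robot as it stands. The module is installed in compiled form; this text tells all that it offers.
- The arm moves only by the tool move_arm, never from a script. Its argument "commands" is a list of rows, each an object with "delta_rot": the turn, a rotation vector about the world's x, y, z in degrees, a list of three; "translation": the shift along the world's x, y, z in mm, a list of three; "jaw": the finger opening in mm, from 0 to 85.4. A call has 1 to 10 rows; each row shifts and turns the commanded pose from where the row before left it; what a row does not reach is not made up. A row lasts 1/8 s, in which the tool goes at most 62.5 mm and 10.7 degrees, less where a joint would pass 70% of its speed; a pose out of reach is approached as far as the arm can. A call is refused whole if a number of a shift passes 62.5 or a number of a turn 10.7, either way. A call with a gripper value outside its range is refused whole. The fingers move at their own pace and stop on an object; the grip force is fixed at half the most. Time passes only in rows, so rows that do not move let the fingers close. It gives the time, the measured TCP pose, the force and the opening at its end, in the units of the state.
- robot.get_obs(): the state, without advancing time (a new reading comes with each control period).
- robot.capture(name): name is "side" or "top"; returns a dict with "pixels" (384x512x3 uint8, red, green, blue), "K" (3x3 intrinsics, pixels), "world_from_camera" (4x4, takes a point from camera to world coordinates). Camera axes: x right, y down, z forward; pixel columns grow to the right and rows downward; lengths in m; the calibration is good to about 2 mm. A picture is of the moment at which its call begins. There is no depth.
- robot.close_job(): hands the job in, once; it reports no verdict.
The state is a dict: "t": time; "joints": joint angles; "joint_velocities": joint speeds; "effort": joint torques, N m; "ee_pos": TCP position; "ee_rot": TCP orientation; "force": force on the tool from outside, world axes, zero at the start; "torque": the same for the moment, N m; "finger_gap": opening from 0.0 (shut) to 1.0 (fully open).
Only numpy, scipy, OpenCV 4.12 (cv2) and the standard library are available. Lean on these libraries where they do the work, as an engineer would, in place of code of your own. Each camera call takes 0.05 s, during which the arm holds its last target.

TASK

Get the musical display stand ready: slide each plain blank along the T-slot to its open end, lift it out and put it in the plywood tray, then set every carved figure that has a disc foot into the slot from the same open end and slide it in until its whole foot is under the lips, standing upright. Last of all, wind the brass key clockwise until it is fully wound, and leave the other carvings and tools on the bench where they are.

Things in the scene. Friction and masses are not known exactly. Their poses are not given: they have to be found in the camera images.
- figure_a: Carved figure of pale wood, a hooded man with a pointed hood, 90 mm tall: disc foot 38 mm across and 7 mm thick, neck 12 mm across from 7 to 19 mm up, round body 30 mm across from 19 to 60 mm up, then the head, no wider. About 60 g. Starts standing on the bench. Origin: centre of the foot's underside, z up the figure. May be absent (None).
- figure_b: Carved figure of pale wood, a bearded man in a flat round cap, 77 mm tall: disc foot 38 mm across and 7 mm thick, neck 12 mm across from 7 to 19 mm up, round body 30 mm across from 19 to 60 mm up, then the head, no wider. About 60 g. Starts standing on the bench. Origin: centre of the foot's underside, z up the figure. May be absent (None).
- figure_c: Carved figure of pale wood, a child with a round bare head, 80 mm tall: disc foot 38 mm across and 7 mm thick, neck 12 mm across from 7 to 19 mm up, round body 30 mm across from 19 to 60 mm up, then the head, no wider. About 60 g. Starts standing on the bench. Origin: centre of the foot's underside, z up the figure. May be absent (None).
- blank_a: Plain turned blank of pale wood, 74 mm tall, on the same foot as the figures: disc foot 38 mm across and 7 mm thick, neck 12 mm across from 7 to 19 mm up, round body 30 mm across from 19 to 74 mm up. About 60 g. Starts standing in the T-slot, foot under the lips. Origin: centre of the foot's underside, z up. May be absent (None).
- blank_b: Plain turned blank of pale wood, 74 mm tall, on the same foot as the figures: disc foot 38 mm across and 7 mm thick, neck 12 mm across from 7 to 19 mm up, round body 30 mm across from 19 to 74 mm up. About 60 g. Starts standing in the T-slot, foot under the lips. Origin: centre of the foot's underside, z up. May be absent (None).
- stand: Musical display stand: dark wooden box with a browner top, fixed to the bench, 110 mm (x) by 310 mm (y), deck 55 mm up. Origin: centre of its underside; y runs lengthwise towards the end with the key, z up. A T-slot runs along the middle of the deck, closed near the key and open at the -y end; the brass key stands on the deck at y = +112 mm, on the centre line.
- slot (a point): Point on the slot floor (39 mm above the bench) on its centre line, where the lips begin: stand x = 0, y = -100 mm; axes as the stand. From here y = 0 to the closed end at y = 150 mm the channel is 42 mm wide and 10 mm high, under two lips 6 mm thick, flush with the deck, 18 mm apart.
- mouth (a point): Point on the slot floor (39 mm above the bench) in the middle of the slot's open end (stand x = 0, y = -128 mm); axes as the stand. Here, from stand y = -155 to -100 mm, the lips are cut away: 50 mm wide, 16 mm deep, open above and at the end face, so that a foot can be lifted out or set down.
- key (a joint): Turn of the winding key, rad. Grows when turned clockwise seen from above, which winds the spring; at 12.5 (two turns from slack) it is fully wound and meets a solid stop. Takes 0.1 to 0.16 N m, more as it winds. The movement holds the key wherever it is let go; turned back anticlockwise it unwinds. It starts partly wound.
- key_bow (a point): Centre of the key's bow (flat brass wings) on its upright axis, 33 mm above the deck, 88 mm above the bench. The bow is 8 mm thick along this point's y, 50 mm wide along its x (flat over the middle 36 mm), from 20 to 46 mm above the deck, on a stem 8 mm across. The axes turn with the key; z up.
- tray: Shallow open plywood tray, loose, 140 mm (its x) by 180 mm (its y), walls 6 mm thick and 24 mm high, 0.6 kg. Origin: centre of its underside, axes along its sides, z up. The inner floor is 6 mm up.
- half_figure: Bystander: half-carved piece of branch without a foot, 36 mm across, 70 mm tall, standing on the bench. Origin: centre of its underside.
- log: Bystander: piece of barked branch, 44 mm across and 125 mm tall, standing on the bench. Origin: centre of its underside.
- knife: Bystander: carving knife lying on the bench, 155 mm long, 18 mm thick, blade along its +x. Origin: under the handle's front half.
- sanding_block: Bystander: cork sanding block lying on the bench, 102 x 67 x 31 mm. Origin: centre of its underside.
Mind the look-alikes: they are no part of the job. Leave any blue or purple look-alike of the blank_a alone. Leave any red look-alike of the figure_a alone.

How it is judged:
By the outcome, as a careful person would: the job done as asked, in the order asked, and still so for the second after the job is handed in, with the robot touching nothing.
Of figure_a, figure_b, figure_c only 2 to 3 are there at a start; the rules pass over those that are not, and their reading is None.
Of blank_a, blank_b only 1 to 2 are there at a start; the rules pass over those that are not, and their reading is None.
At some moment in a run one of figure_a, figure_b, figure_c, tray may be knocked a few centimetres aside while the robot is not near it.
It also fails if it takes over 210 s, if anything falls off the work surface, if the arm or the gripper's body presses on something with over 40 N, if the wrist force passes 120 N, or if a joint passes its speed limit or range.

## Working session

There is one attempt and no reset: what is moved stays moved. The work goes in short steps, Python scripts to look and compute and a tool call to move; the robot and the scene stay as the last step left them, time stands still between calls to the robot, and variables do not carry over. Pictures are saved under pics/ and viewed, and the job is handed in when it is done.

Besides the shell and the picture viewer there is one more tool, called after "Call:" as name(argument=value, ...), one argument or row to a line, values as JSON. move_arm: Moves the arm, as the interface text tells. Its arguments: {"type":"object","properties":{"commands":{"type":"array","items":{"type":"object","properties":{"delta_rot":{"type":"array","items":{"type":"number"}},"translation":{"type":"array","items":{"type":"number"}},"jaw":{"type":"number"}}}}},"required":["commands"]}

```bash
mkdir -p pics
cat > h.py <<'E'
import numpy as np, cv2
from bench import robot
def snap(tag):
    out={}
    for n in ("side","top"):
        c=robot.capture(n); out[n]=c
        cv2.imwrite(f"pics/{tag}_{n}.png",cv2.cvtColor(np.asarray(c["pixels"]),cv2.COLOR_RGB2BGR))
        np.savez(f"pics/cal_{n}.npz",K=c["K"],T=c["world_from_camera"])
    return out
def cal(n):
    d=np.load(f"pics/cal_{n}.npz"); return d["K"],d["T"]
def ray(n,u,v,z):
    K,T=cal(n); d=T[:3,:3]@np.linalg.inv(K)@np.array([u,v,1.]); o=T[:3,3]
    return o+d*(z-o[2])/d[2]
def proj(n,p):
    K,T=cal(n); q=T[:3,:3].T@(np.asarray(p)-T[:3,3]); q=K@q; return q[:2]/q[2]
def crop(tag,n,x0,y0,x1,y1,s,out):
    im=cv2.imread(f"pics/{tag}_{n}.png")[y0:y1,x0:x1]
    cv2.imwrite(f"pics/{out}.png",cv2.resize(im,None,fx=s,fy=s,interpolation=cv2.INTER_CUBIC))
E
python3 - <<'E'
from h import *
snap("a")
o=robot.get_obs(); print(o); print(robot.nose_length)
for n in("side","top"): print(cal(n))
E
```

```text
{'t': 0.1, 'joints': array([-8.41724313e+01,  9.10980697e+00,  9.15631189e+01, -1.19913719e-03,
        7.94251394e+01, -1.20387320e+01]), 'joint_velocities': array([ 0.02226181, -0.03837616, -0.12591343,  0.02105556,  0.08772936,
       -0.04866599]), 'effort': array([-5.89077645e-04, -3.96987820e+01, -3.32340109e+01, -3.16690512e-04,
        4.12360998e-03, -5.27899942e-06]), 'ee_pos': array([ 0.17632128, -0.54676661,  0.24942389]), 'ee_rot': array([[ 3.06800381e-01, -1.94250537e-04,  9.51773864e-01],
       [-9.51772404e-01,  1.70062767e-03,  3.06800257e-01],
       [-1.67820908e-03, -9.99998535e-01,  3.36870917e-04]]), 'force': array([-0.36181257,  0.54679397, -0.47313207]), 'torque': array([-0.00861018,  0.01630728,  0.01439085]), 'finger_gap': 0.9995763607373439}
0.019
(array([[438.69390331,   0.        , 255.44366174],
       [  0.        , 438.69390331, 191.88304909],
       [  0.        ,   0.        ,   1.        ]]), array([[ 0.96401299, -0.19056944,  0.18537055,  0.29550195],
       [-0.26569172, -0.71503943,  0.64662703, -0.76147652],
       [ 0.0093199 , -0.67260828, -0.73994003,  0.97299486],
       [ 0.        ,  0.        ,  0.        ,  1.        ]]))
(array([[363.87603831,   0.        , 252.84108113],
       [  0.        , 363.87603831, 190.60338255],
       [  0.        ,   0.        ,   1.        ]]), array([[-2.71352874e-02, -9.86042891e-01,  1.64265312e-01,
         3.59763059e-01],
       [-9.99623813e-01,  2.74218827e-02, -5.23098182e-04,
        -3.56423752e-03],
       [-3.98866687e-03, -1.64217712e-01, -9.86416055e-01,
         9.95633134e-01],
       [ 0.00000000e+00,  0.00000000e+00,  0.00000000e+00,
         1.00000000e+00]]))
```

View pics/a_side.png

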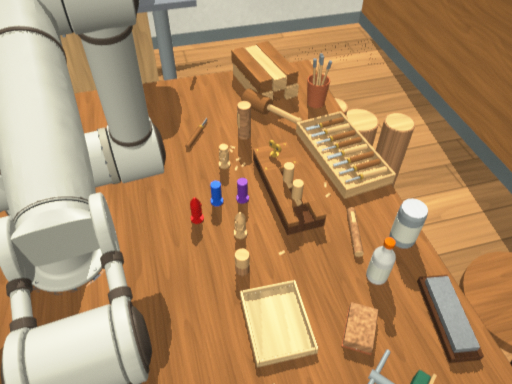

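View pics/a_top.png

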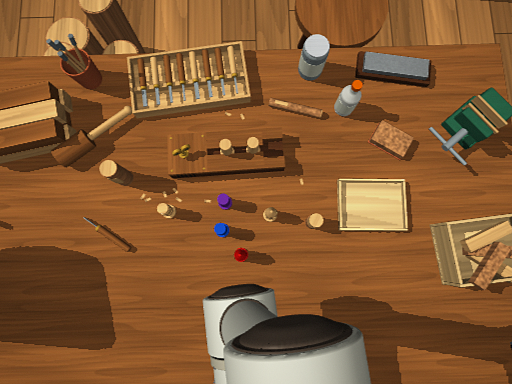

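Run:
```python
from h import *
crop("a","top",150,120,350,270,4,"a1")
crop("a","side",170,90,350,280,3,"a2")
```

```text
(no output)
```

View pics/a1.png

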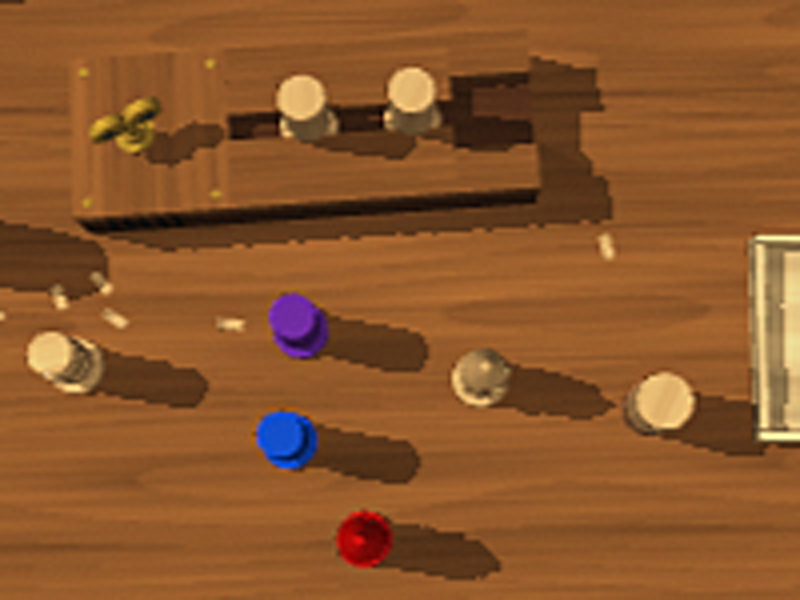

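View pics/a2.png

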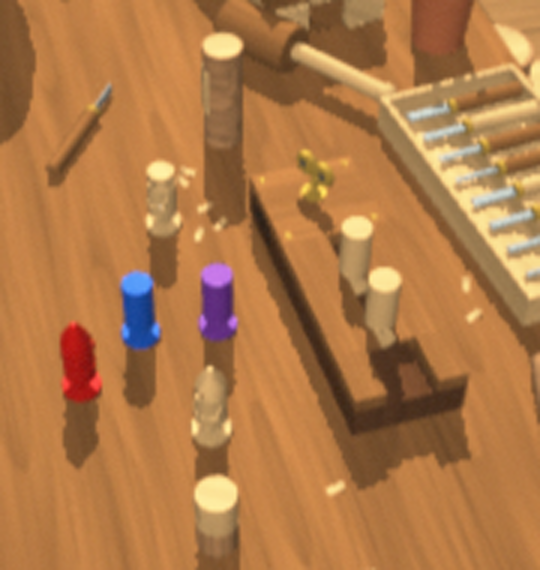

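```bash
cat >> h.py <<'E'
def fitbox(obs,x0):
    # obs: list (cam,u,v,localxyz)
    from scipy.optimize import least_squares
    def w(p,l):
        c,s=np.cos(p[2]),np.sin(p[2]); return np.array([p[0]+c*l[0]-s*l[1],p[1]+s*l[0]+c*l[1],l[2]])
    f=lambda p: np.concatenate([proj(n,w(p,l))-[u,v] for n,u,v,l in obs])
    r=least_squares(f,x0,loss='soft_l1'); return r.x,f(r.x).reshape(-1,2),w
E
python3 - <<'E'
from h import *
T=lambda x,y:(150+x/4,120+y/4)
S=lambda x,y:(170+x/3,90+y/3)
h=.055
obs=[("top",*T(72,60),(.055,.155,h)),("top",*T(75,217),(-.055,.155,h)),("top",*T(540,190),(-.055,-.155,h)),("top",*T(527,30),(.055,-.155,h)),
("side",*S(352,408),(-.055,-.155,h)),("side",*S(467,378),(.055,-.155,h)),("side",*S(250,188),(-.055,.155,h)),
("top",*T(450,77),(.025,-.100,h)),("side",*S(416,340),(.025,-.100,h))]
p,r,w=fitbox(obs,[.5,0,0])
print(p[:2],np.degrees(p[2]));print(r.round(1))
im=cv2.imread("pics/a_top.png"); im2=cv2.imread("pics/a_side.png")
for n,i in(("top",im),("side",im2)):
    big=cv2.resize(i,None,fx=4,fy=4,interpolation=cv2.INTER_CUBIC)
    for ring in [[(-.055,-.155,h),(.055,-.155,h),(.055,.155,h),(-.055,.155,h)],[(-.009,-.1,h),(.009,-.1,h),(.009,.05,h),(-.009,.05,h)],[(-.025,-.155,h),(.025,-.155,h),(.025,-.1,h),(-.025,-.1,h)],[(-.055,-.155,0),(.055,-.155,0),(.055,.155,0),(-.055,.155,0)]]:
        q=np.array([proj(n,w(p,l)) for l in ring])*4+1.5
        cv2.polylines(big,[q.astype(int)],True,(255,255,0),1)
    big=big[480:1080,600:1400] if n=="top" else big[520:1120,700:1400]
    cv2.imwrite(f"pics/a3_{n}.png",big)
# object tops & feet
for nm,tp,sd,z in [("blankL",T(301,98),S(357,229),.113),("blankR",T(411,91),S(384,282),.113)]:
    print(nm,ray("top",*tp,z),ray("side",*sd,z))
print("figB cap",ray("top",*T(50,355),.077),ray("side",*S(161,172),.077))
print("figA tip",ray("top",*T(489,367),.09),ray("side",*S(209,370),.09))
print("figA tip as c",ray("top",*T(489,367),.08),ray("side",*S(209,370),.08))
print("half top",ray("top",*T(665,402),.07),ray("side",*S(216,495),.07))
print("blue top",ray("top",*T(286,438),.074),"purple",ray("top",*T(297,320),.074),"red",ray("top",*T(365,540),.09))
for a,b in[(95,130),(143,107),(135,135)]: print("key",ray("top",*T(a,b),.088))
for a,b in[(307,158),(322,180),(312,195)]: print("keyS",ray("side",*S(a,b),.088))
E
```

```text
[0.6261936  0.06328019] 2.0160455473234165
[[-0.  -0.5]
 [ 0.2  0.2]
 [ 1.  -0.3]
 [ 1.1  0. ]
 [ 0.2 -1.6]
 [ 0.  -1. ]
 [-0.4 -3.7]
 [ 0.8  0.2]
 [-0.9 -0.6]]
blankL [0.6260737  0.06208598 0.113     ] [0.62744431 0.05907703 0.113     ]
blankR [ 0.62867068 -0.00711294  0.113     ] [ 0.62948096 -0.0117954   0.113     ]
figB cap [0.47239745 0.22666868 0.077     ] [0.47527673 0.2227092  0.077     ]
figA tip [ 0.45568734 -0.05106428  0.09      ] [ 0.45696935 -0.05200906  0.09      ]
figA tip as c [ 0.45674654 -0.05158878  0.08      ] [ 0.45879798 -0.04397428  0.08      ]
half top [ 0.43240171 -0.16310652  0.07      ] [ 0.43403772 -0.16606628  0.07      ]
blue top [0.41596247 0.07771196 0.074     ] purple [0.49091919 0.06970268 0.074     ] red [0.35140173 0.02869936 0.09      ]
key [0.61603577 0.19690538 0.088     ]
key [0.63049022 0.16603191 0.088     ]
key [0.61198642 0.17112317 0.088     ]
keyS [0.62047062 0.19347169 0.088     ]
keyS [0.62533569 0.15808728 0.088     ]
keyS [0.60929379 0.13972661 0.088     ]
```

View pics/a3_top.png

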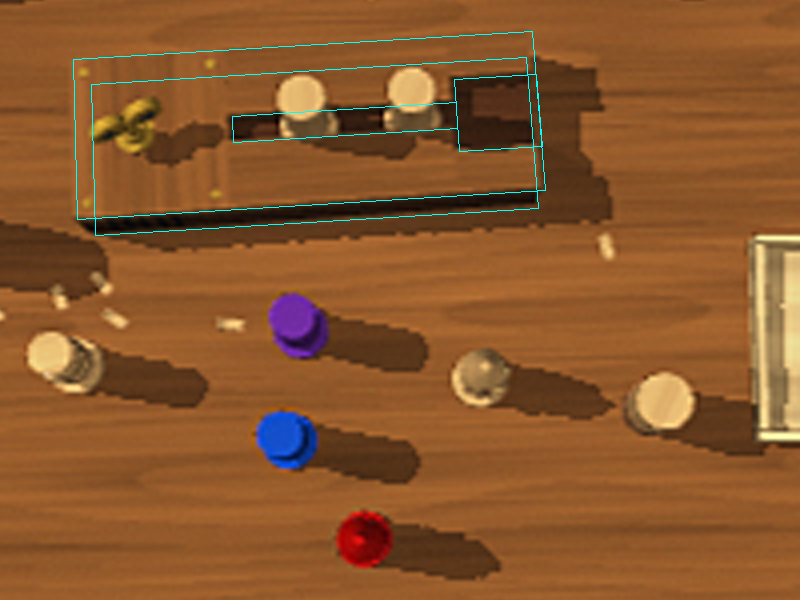

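View pics/a3_side.png

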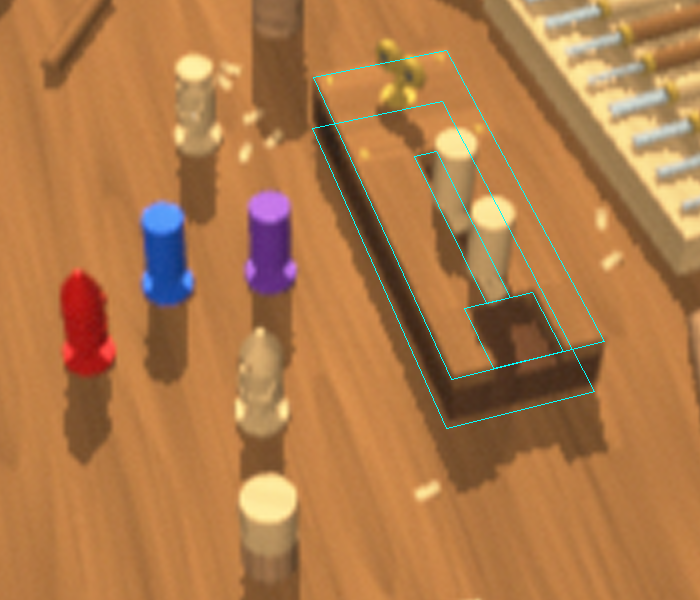

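Call:
move_arm(
  commands=[
    {"translation": [45.3,53.7,0],"delta_rot": [0,0,7.4],"jaw": 85},
    {"translation": [45.3,53.7,0],"delta_rot": [0,0,7.4],"jaw": 85},
    {"translation": [45.3,53.7,0],"delta_rot": [0,0,7.4],"jaw": 85},
    {"translation": [45.3,53.7,0],"delta_rot": [0,0,7.4],"jaw": 85},
    {"translation": [45.3,53.7,0],"delta_rot": [0,0,7.4],"jaw": 85},
    {"translation": [45.3,53.7,0],"delta_rot": [0,0,7.4],"jaw": 85},
    {"translation": [45.3,53.7,0],"delta_rot": [0,0,7.4],"jaw": 85},
    {"translation": [45.3,53.7,0],"delta_rot": [0,0,7.4],"jaw": 85},
    {"translation": [45.3,53.7,0],"delta_rot": [0,0,7.4],"jaw": 85},
    {"translation": [45.3,53.7,0],"delta_rot": [0,0,7.4],"jaw": 85},
  ],
)

```text
t: 1.35
ee_pos: [0.5802, -0.0677, 0.2499]
ee_rot: [[0.999, -0.001, -0.037], [0.037, -0.0, 0.999], [-0.001, -1.0, -0.0]]
force: [0.2, -0.9, -0.3]
finger_gap: 0.995
```

```bash
cat > st.py <<'E'
from h import *
o=robot.get_obs(); R=o["ee_rot"]
print("t %.2f"%o["t"],"pos",(o["ee_pos"]*1000).round(1),"yaw %.2f"%np.degrees(np.arctan2(R[1,0],R[0,0])),"tilt y",R[:,1].round(4),"F",o["force"].round(1),"Tq",o["torque"].round(2),"gap %.1f"%(o["finger_gap"]*85.4),"j",o["joints"].round(1))
E
python3 st.py
```

```text
t 1.35 pos [580.2 -67.7 249.9] yaw 2.12 tilt y [-5.e-04 -1.e-04 -1.e+00] F [ 0.2 -0.9 -0.3] Tq [-0.09  0.01  0.01] gap 85.0 j [-18.5  10.5  90.   -0.   79.6 -20.6]
```

Call:
move_arm(
  commands=[
    {"translation": [24.5,29,0],"delta_rot": [0,0,0],"jaw": 85},
    {"translation": [24.5,29,0],"delta_rot": [0,0,0],"jaw": 85},
    {"translation": [0,0,-40],"delta_rot": [0,0,0],"jaw": 85},
    {"translation": [0,0,-40],"delta_rot": [0,0,0],"jaw": 85},
    {"translation": [0,0,-30],"delta_rot": [0,0,0],"jaw": 85},
    {"translation": [0,0,0],"delta_rot": [0,0,0],"jaw": 85},
  ],
)

```text
t: 2.1
ee_pos: [0.6259, -0.011, 0.1367]
ee_rot: [[0.999, -0.007, -0.033], [0.033, 0.002, 0.999], [-0.007, -1.0, 0.002]]
force: [1.0, -0.2, 0.3]
finger_gap: 0.997
```

```bash
python3 st.py
python3 - <<'E'
from h import *
snap("b"); crop("b","top",150,80,350,270,4,"b1");crop("b","side",230,60,360,250,3,"b2")
E
```

```text
t 2.10 pos [625.9 -11.  136.7] yaw 1.87 tilt y [-0.0072  0.0016 -1.    ] F [ 1.  -0.2  0.3] Tq [ 0.   -0.01  0.02] gap 85.1 j [-12.   22.7  88.3   0.   69.4 -13.9]
```

View pics/b2.png

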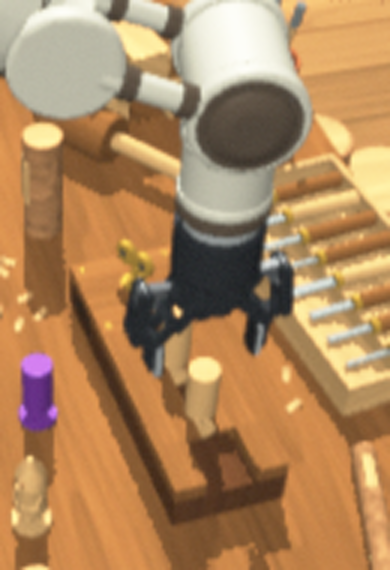

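View pics/b1.png

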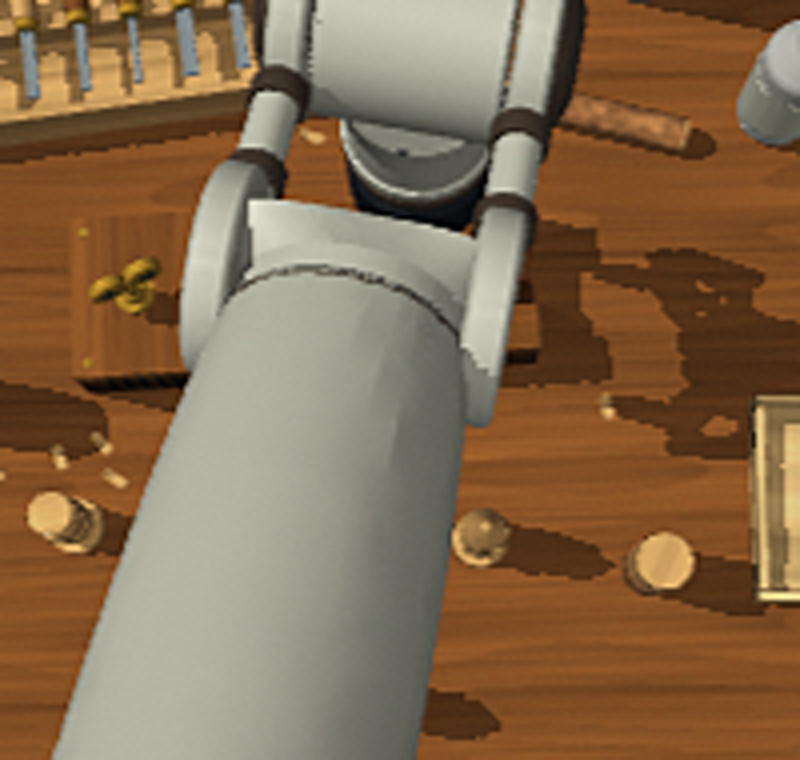

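Call:
move_arm(
  commands=[
    {"translation": [2,0,-20],"delta_rot": [0,0,0],"jaw": 85},
    {"translation": [0,0,-24],"delta_rot": [0,0,0],"jaw": 85},
    {"translation": [0,0,0],"delta_rot": [0,0,0],"jaw": 85},
    {"translation": [0,0,0],"delta_rot": [0,0,0],"jaw": 85},
    {"translation": [0,0,0],"delta_rot": [0,0,0],"jaw": 40},
    {"translation": [0,0,0],"delta_rot": [0,0,0],"jaw": 40},
    {"translation": [0,0,0],"delta_rot": [0,0,0],"jaw": 40},
  ],
)

```text
t: 3.08
ee_pos: [0.6306, -0.0116, 0.0967]
ee_rot: [[0.999, 0.001, -0.033], [0.033, -0.0, 0.999], [0.001, -1.0, -0.0]]
force: [0.1, -0.8, 0.1]
finger_gap: 0.469
```

```bash
python3 st.py
```

```text
t 3.08 pos [630.6 -11.6  96.7] yaw 1.86 tilt y [ 7.e-04 -1.e-04 -1.e+00] F [ 0.1 -0.8  0.1] Tq [ 0.04 -0.02 -0.03] gap 40.1 j [-12.   25.9  89.    0.   65.  -13.9]
```

Call:
move_arm(
  commands=[
    {"translation": [0,0,0],"delta_rot": [0,0,0],"jaw": 32},
    {"translation": [0,0,0],"delta_rot": [0,0,0],"jaw": 26},
    {"translation": [0,0,0],"delta_rot": [0,0,0],"jaw": 20},
    {"translation": [0,0,0],"delta_rot": [0,0,0],"jaw": 10},
    {"translation": [0,0,0],"delta_rot": [0,0,0],"jaw": 10},
  ],
)

```text
t: 3.7
ee_pos: [0.6306, -0.0116, 0.0966]
ee_rot: [[0.999, 0.001, -0.033], [0.033, -0.0, 0.999], [0.001, -1.0, -0.0]]
force: [0.5, 0.5, 2.6]
finger_gap: 0.338
```

```bash
python3 st.py
```

```text
t 3.70 pos [630.6 -11.6  96.6] yaw 1.86 tilt y [ 6.e-04 -2.e-04 -1.e+00] F [0.5 0.5 2.6] Tq [ 0.05 -0.01  0.02] gap 28.9 j [-12.   25.9  89.   -0.   65.  -13.9]
```

Call:
move_arm(
  commands=[
    {"translation": [0,0,1.3],"delta_rot": [0,0,0],"jaw": 10},
    {"translation": [0.4,-12,0],"delta_rot": [0,0,0],"jaw": 10},
    {"translation": [0.4,-14,0],"delta_rot": [0,0,0],"jaw": 10},
    {"translation": [0.5,-14,0],"delta_rot": [0,0,0],"jaw": 10},
    {"translation": [0.5,-14,0],"delta_rot": [0,0,0],"jaw": 10},
    {"translation": [0,0,0],"delta_rot": [0,0,0],"jaw": 10},
  ],
)

```text
t: 4.45
ee_pos: [0.6322, -0.067, 0.0976]
ee_rot: [[1.0, 0.0, -0.031], [0.031, -0.0, 1.0], [0.0, -1.0, -0.0]]
force: [0.3, 0.4, -1.0]
finger_gap: 0.336
```

```bash
python3 st.py;  python3 - <<'E'
from h import *
snap("c"); crop("c","top",150,80,420,270,3,"c1");crop("c","side",230,60,360,250,3,"c2")
E
```

```text
t 4.45 pos [632.2 -67.   97.6] yaw 1.76 tilt y [ 1.e-04 -1.e-04 -1.e+00] F [ 0.3  0.4 -1. ] Tq [ 0.06 -0.01 -0.02] gap 28.7 j [-16.9  26.5  88.1  -0.   65.4 -18.7]
```

View pics/c2.png

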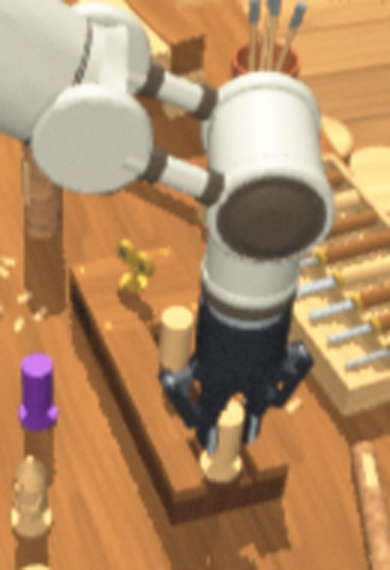

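View pics/c1.png

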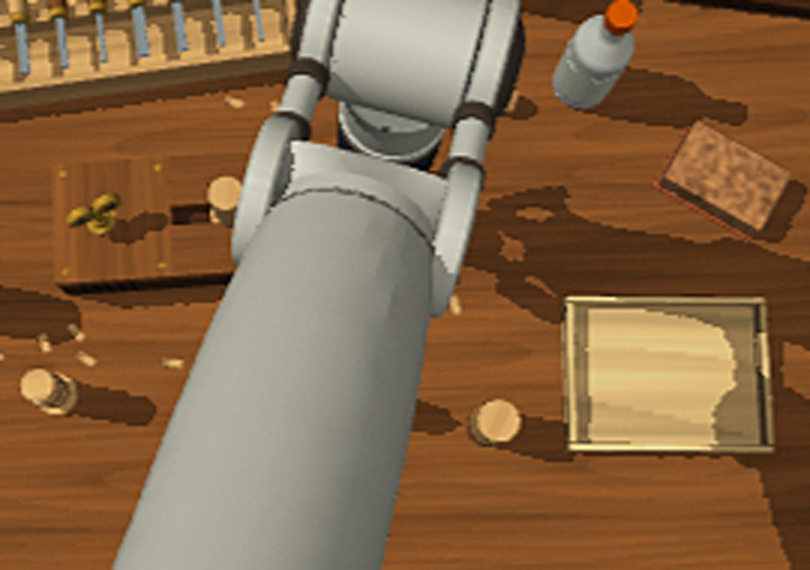

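Run:
```python
from h import *
for a,b in [(566,298),(767,297),(773,450),(570,452)]: print(ray("top",150+a/3,80+b/3,.024))
```

```text
[ 0.54612771 -0.23814462  0.024     ]
[ 0.5419706  -0.41998799  0.024     ]
[ 0.40415897 -0.41204519  0.024     ]
[ 0.40730902 -0.23253748  0.024     ]
```

Call:
move_arm(
  commands=[
    {"translation": [0,0,25],"delta_rot": [0,0,0],"jaw": 10},
    {"translation": [0,0,35],"delta_rot": [0,0,0],"jaw": 10},
    {"translation": [0,0,10],"delta_rot": [0,0,0],"jaw": 10},
  ],
)

```text
t: 4.92
ee_pos: [0.6337, -0.0654, 0.1704]
ee_rot: [[0.999, 0.005, -0.033], [0.033, -0.001, 0.999], [0.005, -1.0, -0.001]]
force: [-0.0, -0.5, -0.3]
finger_gap: 0.338
```

Call:
move_arm(
  commands=[
    {"translation": [-22.7,-44.2,0],"delta_rot": [0,0,0],"jaw": 10},
    {"translation": [-22.7,-44.2,0],"delta_rot": [0,0,0],"jaw": 10},
    {"translation": [-22.7,-44.2,0],"delta_rot": [0,0,0],"jaw": 10},
    {"translation": [-22.7,-44.2,0],"delta_rot": [0,0,0],"jaw": 10},
    {"translation": [-22.7,-44.2,0],"delta_rot": [0,0,0],"jaw": 10},
    {"translation": [-22.7,-44.2,0],"delta_rot": [0,0,0],"jaw": 10},
    {"translation": [-22.7,-44.2,0],"delta_rot": [0,0,0],"jaw": 10},
    {"translation": [0,0,-40],"delta_rot": [0,0,0],"jaw": 10},
    {"translation": [0,0,-30],"delta_rot": [0,0,0],"jaw": 10},
    {"translation": [0,0,0],"delta_rot": [0,0,0],"jaw": 10},
  ],
)

```text
t: 6.18
ee_pos: [0.4714, -0.3725, 0.0937]
ee_rot: [[0.999, -0.005, -0.033], [0.033, 0.006, 0.999], [-0.005, -1.0, 0.006]]
force: [0.6, 0.1, -0.5]
finger_gap: 0.338
```

```bash
python3 st.py;  python3 - <<'E'
from h import *
snap("d"); crop("d","top",300,150,420,270,4,"d1");crop("d","side",200,200,380,384,3,"d2")
E
```

```text
t 6.17 pos [ 471.4 -372.5   93.7] yaw 1.87 tilt y [-0.0051  0.0062 -1.    ] F [ 0.6  0.1 -0.5] Tq [ 0.09 -0.01  0.03] gap 28.9 j [-49.8  22.5  94.    0.   64.  -51.7]
```

View pics/d2.png

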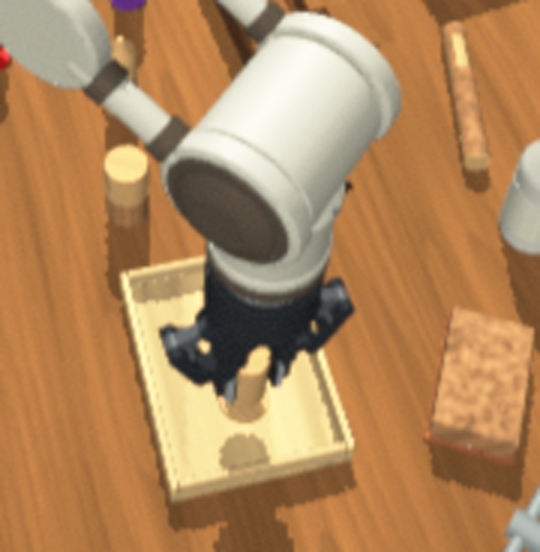

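Call:
move_arm(
  commands=[
    {"translation": [0,0,-20],"delta_rot": [0,0,0],"jaw": 10},
    {"translation": [0,0,-8],"delta_rot": [0,0,0],"jaw": 10},
    {"translation": [0,0,0],"delta_rot": [0,0,0],"jaw": 10},
    {"translation": [0,0,0],"delta_rot": [0,0,0],"jaw": 10},
  ],
)

```text
t: 6.78
ee_pos: [0.4735, -0.3751, 0.0699]
ee_rot: [[0.999, 0.0, -0.033], [0.033, -0.0, 0.999], [0.0, -1.0, -0.001]]
force: [0.2, -0.8, -0.4]
finger_gap: 0.334
```

Call:
move_arm(
  commands=[
    {"translation": [0,0,-3],"delta_rot": [0,0,0],"jaw": 10},
    {"translation": [0,0,-2],"delta_rot": [0,0,0],"jaw": 10},
    {"translation": [0,0,0],"delta_rot": [0,0,0],"jaw": 10},
  ],
)

```text
t: 7.15
ee_pos: [0.4731, -0.3748, 0.0644]
ee_rot: [[0.999, -0.0, -0.032], [0.032, 0.0, 0.999], [-0.0, -1.0, 0.0]]
force: [-0.3, 0.4, -0.7]
finger_gap: 0.334
```

Call:
move_arm(
  commands=[
    {"translation": [0,0,-0.5],"delta_rot": [0,0,0],"jaw": 33},
    {"translation": [0,0,0],"delta_rot": [0,0,0],"jaw": 36},
    {"translation": [0,0,0],"delta_rot": [0,0,0],"jaw": 60},
    {"translation": [0,0,0],"delta_rot": [0,0,0],"jaw": 85},
    {"translation": [0,0,0],"delta_rot": [0,0,0],"jaw": 85},
    {"translation": [0,0,60],"delta_rot": [0,0,0],"jaw": 85},
    {"translation": [0,0,60],"delta_rot": [0,0,0],"jaw": 85},
    {"translation": [20,58,0],"delta_rot": [0,0,0],"jaw": 85},
    {"translation": [20,58,0],"delta_rot": [0,0,0],"jaw": 85},
    {"translation": [20,58,0],"delta_rot": [0,0,0],"jaw": 85},
  ],
)

```text
t: 8.4
ee_pos: [0.5337, -0.1993, 0.1844]
ee_rot: [[0.999, 0.001, -0.032], [0.032, -0.0, 0.999], [0.001, -1.0, -0.0]]
force: [0.5, -0.4, -0.0]
finger_gap: 0.989
```

```bash
python3 st.py;  python3 - <<'E'
from h import *
snap("e"); crop("e","side",170,80,350,384,2.4,"e2")
E
```

```text
t 8.40 pos [ 533.7 -199.3  184.4] yaw 1.83 tilt y [ 7.e-04 -4.e-04 -1.e+00] F [ 0.5 -0.4 -0. ] Tq [-0.   -0.03 -0.06] gap 84.5 j [-32.6  11.6  96.3   0.   72.  -34.5]
```

View pics/e2.png

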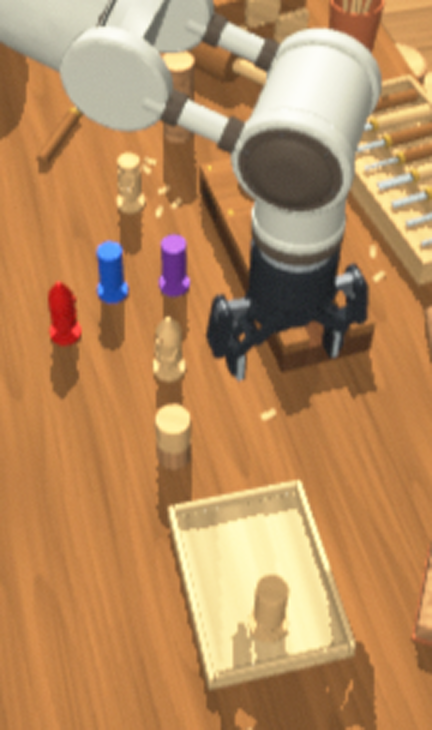

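Call:
move_arm(
  commands=[
    {"translation": [18.8,52.2,0],"delta_rot": [0,0,0],"jaw": 85},
    {"translation": [18.8,52.2,0],"delta_rot": [0,0,0],"jaw": 85},
    {"translation": [18.8,52.2,0],"delta_rot": [0,0,0],"jaw": 85},
    {"translation": [18.8,52.2,0],"delta_rot": [0,0,0],"jaw": 85},
    {"translation": [18.8,52.2,0],"delta_rot": [0,0,0],"jaw": 85},
    {"translation": [0,0,-20],"delta_rot": [0,0,0],"jaw": 85},
    {"translation": [0,0,0],"delta_rot": [0,0,0],"jaw": 85},
    {"translation": [0,0,0],"delta_rot": [0,0,0],"jaw": 85},
  ],
)

```text
t: 9.5
ee_pos: [0.627, 0.0584, 0.164]
ee_rot: [[1.0, -0.001, -0.031], [0.031, -0.0, 1.0], [-0.001, -1.0, -0.0]]
force: [-0.2, 0.3, -0.8]
finger_gap: 0.998
```

```bash
python3 st.py
```

```text
t 9.50 pos [627.   58.4 164. ] yaw 1.75 tilt y [-7.e-04 -3.e-04 -1.e+00] F [-0.2  0.3 -0.8] Tq [ 0.05 -0.    0.01] gap 85.2 j [-5.6 21.3 86.9 -0.  71.9 -7.4]
```

Call:
move_arm(
  commands=[
    {"translation": [0,1.5,-30],"delta_rot": [0,0,0],"jaw": 85},
    {"translation": [0,0,-25],"delta_rot": [0,0,0],"jaw": 85},
    {"translation": [0,0,-12.5],"delta_rot": [0,0,0],"jaw": 85},
    {"translation": [0,0,0],"delta_rot": [0,0,0],"jaw": 60},
    {"translation": [0,0,0],"delta_rot": [0,0,0],"jaw": 40},
    {"translation": [0,0,0],"delta_rot": [0,0,0],"jaw": 32},
    {"translation": [0,0,0],"delta_rot": [0,0,0],"jaw": 26},
    {"translation": [0,0,0],"delta_rot": [0,0,0],"jaw": 20},
    {"translation": [0,0,0],"delta_rot": [0,0,0],"jaw": 10},
  ],
)

```text
t: 10.62
ee_pos: [0.6281, 0.0615, 0.098]
ee_rot: [[0.999, 0.002, -0.033], [0.033, -0.0, 0.999], [0.002, -1.0, -0.0]]
force: [-1.6, -1.2, 6.5]
finger_gap: 0.336
```

```bash
python3 st.py
```

```text
t 10.62 pos [628.1  61.5  98. ] yaw 1.87 tilt y [ 2.1e-03 -3.0e-04 -1.0e+00] F [-1.6 -1.2  6.5] Tq [-0.02  0.16 -0.02] gap 28.7 j [-5.4 25.8 89.  -0.  65.1 -7.2]
```

Call:
move_arm(
  commands=[
    {"translation": [0,0,1.5],"delta_rot": [0,0,0],"jaw": 10},
    {"translation": [0.3,-10,0],"delta_rot": [0,0,0],"jaw": 10},
    {"translation": [0.5,-14.5,0],"delta_rot": [0,0,0],"jaw": 10},
    {"translation": [0.5,-14.5,0],"delta_rot": [0,0,0],"jaw": 10},
    {"translation": [0.5,-14.5,0],"delta_rot": [0,0,0],"jaw": 10},
    {"translation": [0.5,-14.5,0],"delta_rot": [0,0,0],"jaw": 10},
    {"translation": [0,0,0],"delta_rot": [0,0,0],"jaw": 10},
  ],
)

```text
t: 11.5
ee_pos: [0.6297, -0.0083, 0.0981]
ee_rot: [[1.0, 0.0, -0.031], [0.031, -0.001, 1.0], [0.0, -1.0, -0.001]]
force: [-0.3, -0.4, 2.1]
finger_gap: 0.331
```

```bash
python3 st.py
```

```text
t 11.50 pos [629.7  -8.3  98.1] yaw 1.77 tilt y [ 1.0e-04 -1.1e-03 -1.0e+00] F [-0.3 -0.4  2.1] Tq [-0.22  0.   -0.02] gap 28.2 j [-11.7  25.7  89.1  -0.1  65.2 -13.4]
```

Call:
move_arm(
  commands=[
    {"translation": [0.5,-14.5,0.7],"delta_rot": [0,0,0],"jaw": 10},
    {"translation": [0.5,-14.5,0],"delta_rot": [0,0,0],"jaw": 10},
    {"translation": [0.5,-14.5,0],"delta_rot": [0,0,0],"jaw": 10},
    {"translation": [0.5,-14.5,0],"delta_rot": [0,0,0],"jaw": 10},
    {"translation": [0,0,0],"delta_rot": [0,0,0],"jaw": 10},
  ],
)

```text
t: 12.12
ee_pos: [0.6316, -0.0658, 0.0988]
ee_rot: [[1.0, 0.0, -0.031], [0.031, -0.0, 1.0], [0.0, -1.0, -0.0]]
force: [0.2, 0.1, -0.9]
finger_gap: 0.335
```

```bash
python3 st.py;  python3 - <<'E'
from h import *
snap("f"); crop("f","side",170,80,350,384,2.4,"f2")
E
```

```text
t 12.12 pos [631.6 -65.8  98.8] yaw 1.77 tilt y [ 2.e-04 -1.e-04 -1.e+00] F [ 0.2  0.1 -0.9] Tq [-0.01 -0.    0.02] gap 28.6 j [-16.8  26.3  88.2  -0.   65.5 -18.6]
```

View pics/f2.png

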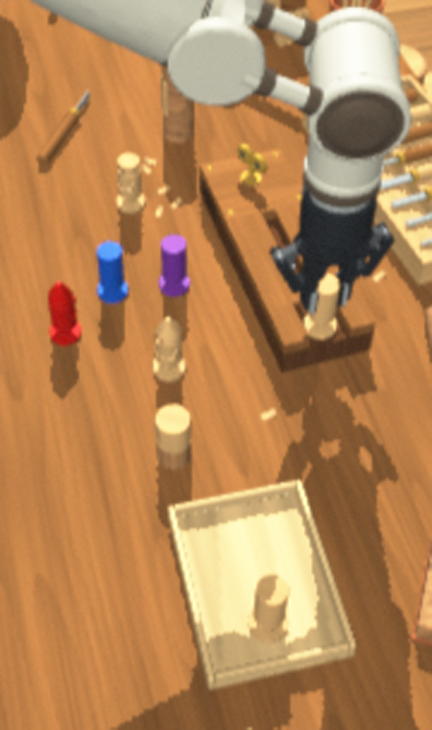

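Call:
move_arm(
  commands=[
    {"translation": [0,0,30],"delta_rot": [0,0,0],"jaw": 10},
    {"translation": [0,0,40],"delta_rot": [0,0,0],"jaw": 10},
    {"translation": [-31.4,-43.8,0],"delta_rot": [0,0,0],"jaw": 10},
    {"translation": [-31.4,-43.8,0],"delta_rot": [0,0,0],"jaw": 10},
    {"translation": [-31.4,-43.8,0],"delta_rot": [0,0,0],"jaw": 10},
    {"translation": [-31.4,-43.8,0],"delta_rot": [0,0,0],"jaw": 10},
    {"translation": [-31.4,-43.8,0],"delta_rot": [0,0,0],"jaw": 10},
    {"translation": [0,0,-40],"delta_rot": [0,0,0],"jaw": 10},
    {"translation": [0,0,-40],"delta_rot": [0,0,0],"jaw": 10},
    {"translation": [0,0,-12],"delta_rot": [0,0,0],"jaw": 10},
  ],
)

```text
t: 13.48
ee_pos: [0.4731, -0.2816, 0.0742]
ee_rot: [[0.999, -0.004, -0.033], [0.033, 0.004, 0.999], [-0.004, -1.0, 0.004]]
force: [-0.1, 0.0, -1.5]
finger_gap: 0.331
```

Call:
move_arm(
  commands=[
    {"translation": [0,0,0],"delta_rot": [0,0,0],"jaw": 10},
    {"translation": [0,0,0],"delta_rot": [0,0,0],"jaw": 10},
  ],
)

```text
t: 13.72
ee_pos: [0.4759, -0.2842, 0.0787]
ee_rot: [[0.999, 0.002, -0.033], [0.033, -0.002, 0.999], [0.002, -1.0, -0.002]]
force: [0.3, 0.3, 0.0]
finger_gap: 0.334
```

```bash
python3 st.py;  python3 - <<'E'
from h import *
snap("g"); crop("g","side",170,80,350,384,2.4,"g2")
E
```

```text
t 13.72 pos [ 475.9 -284.2   78.7] yaw 1.90 tilt y [ 0.0025 -0.0023 -1.    ] F [0.3 0.3 0. ] Tq [ 0.04 -0.01  0.01] gap 28.5 j [-43.3  17.3 102.7  -0.   59.8 -45.2]
```

View pics/g2.png

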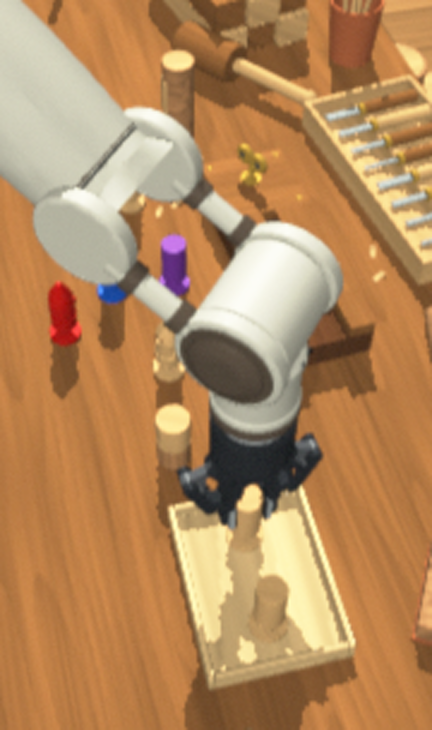

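Call:
move_arm(
  commands=[
    {"translation": [0,0,-8],"delta_rot": [0,0,0],"jaw": 10},
    {"translation": [0,0,-3.5],"delta_rot": [0,0,0],"jaw": 10},
    {"translation": [0,0,0],"delta_rot": [0,0,0],"jaw": 10},
    {"translation": [0,0,-1],"delta_rot": [0,0,0],"jaw": 10},
    {"translation": [0,0,0],"delta_rot": [0,0,0],"jaw": 10},
  ],
)

```text
t: 14.45
ee_pos: [0.4746, -0.2836, 0.0651]
ee_rot: [[0.999, -0.0, -0.033], [0.033, -0.0, 0.999], [-0.0, -1.0, -0.0]]
force: [-3.3, 2.1, 6.0]
finger_gap: 0.34
```

Call:
move_arm(
  commands=[
    {"translation": [0,0,0],"delta_rot": [0,0,0],"jaw": 33},
    {"translation": [0,0,0],"delta_rot": [0,0,0],"jaw": 36},
    {"translation": [0,0,0],"delta_rot": [0,0,0],"jaw": 60},
    {"translation": [0,0,0],"delta_rot": [0,0,0],"jaw": 85},
    {"translation": [0,0,0],"delta_rot": [0,0,0],"jaw": 85},
    {"translation": [0,0,50],"delta_rot": [0,0,0],"jaw": 85},
    {"translation": [0,0,60],"delta_rot": [0,0,0],"jaw": 85},
    {"translation": [0,-30,0],"delta_rot": [0,0,0],"jaw": 85},
    {"translation": [0,0,0],"delta_rot": [0,0,0],"jaw": 85},
  ],
)

```text
t: 15.58
ee_pos: [0.4748, -0.3151, 0.1753]
ee_rot: [[1.0, 0.001, -0.031], [0.031, -0.002, 1.0], [0.001, -1.0, -0.002]]
force: [0.4, 0.4, -0.8]
finger_gap: 0.998
```

```bash
python3 st.py;  python3 - <<'E'
from h import *
snap("i"); crop("i","side",170,80,350,384,2.4,"i2"); crop("i","top",150,80,420,270,3,"i1")
E
```

```text
t 15.57 pos [ 474.8 -315.1  175.3] yaw 1.77 tilt y [ 0.0015 -0.0019 -1.    ] F [ 0.4  0.4 -0.8] Tq [0.02 0.   0.01] gap 85.2 j [-45.7  12.1  96.8  -0.   70.9 -47.5]
```

View pics/i2.png

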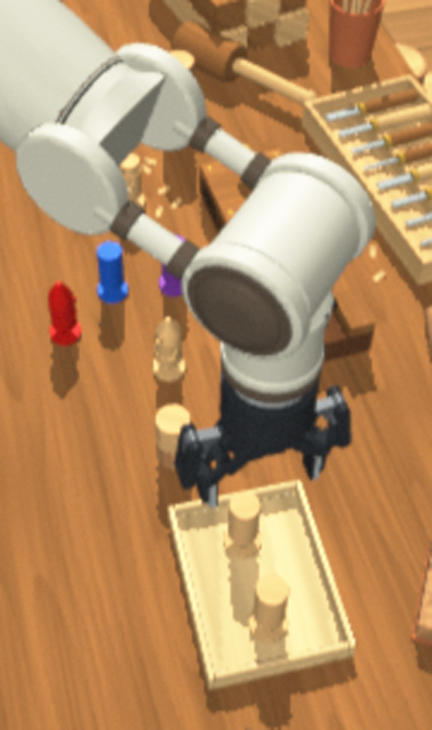

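View pics/i1.png

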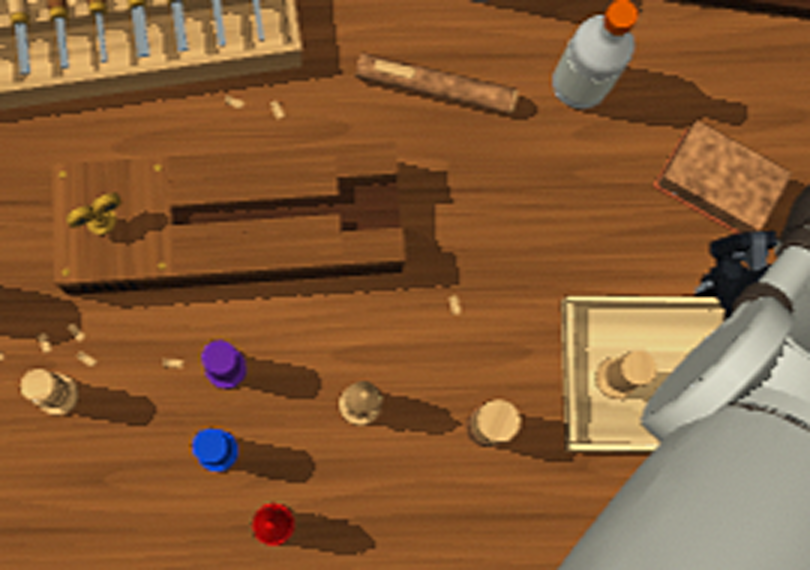

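Run:
```python
from h import *
h=.055
p=np.array([.6262,.0633,np.radians(2.016)])
def w(p,l):
    c,s=np.cos(p[2]),np.sin(p[2]); return np.array([p[0]+c*l[0]-s*l[1],p[1]+s*l[0]+c*l[1],l[2]])
i=cv2.imread("pics/i_top.png"); big=cv2.resize(i[125:185,195:295],None,fx=8,fy=8,interpolation=cv2.INTER_CUBIC)
for ring in [[(-.055,-.155,h),(.055,-.155,h),(.055,.155,h),(-.055,.155,h)],[(-.009,-.1,h),(.009,-.1,h),(.009,.05,h),(-.009,.05,h)],[(-.025,-.155,h),(.025,-.155,h),(.025,-.1,h),(-.025,-.1,h)]]:
    q=(np.array([proj("top",w(p,l)) for l in ring])-[195,125])*8+3.5
    cv2.polylines(big,[q.astype(int)],True,(255,255,0),1)
cv2.imwrite("pics/i3.png",big)
```

```text
(no output)
```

View pics/i3.png

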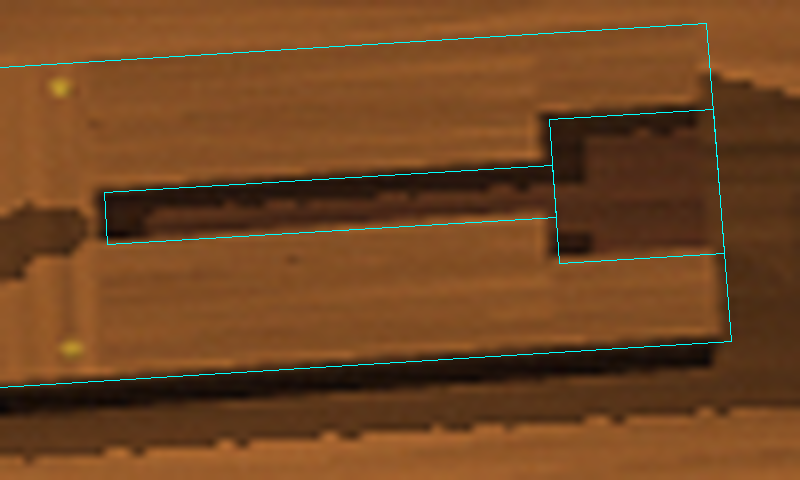

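Call:
move_arm(
  commands=[
    {"translation": [-3.6,52.8,0],"delta_rot": [0,0,0],"jaw": 85},
    {"translation": [-3.6,52.8,0],"delta_rot": [0,0,0],"jaw": 85},
    {"translation": [-3.6,52.8,0],"delta_rot": [0,0,0],"jaw": 85},
    {"translation": [-3.6,52.8,0],"delta_rot": [0,0,0],"jaw": 85},
    {"translation": [-3.6,52.8,0],"delta_rot": [0,0,0],"jaw": 85},
    {"translation": [0,0,-20],"delta_rot": [0,0,0],"jaw": 85},
    {"translation": [0,0,0],"delta_rot": [0,0,0],"jaw": 85},
    {"translation": [0,0,0],"delta_rot": [0,0,0],"jaw": 85},
  ],
)

```text
t: 16.68
ee_pos: [0.4564, -0.0495, 0.1543]
ee_rot: [[0.999, -0.001, -0.032], [0.032, 0.0, 0.999], [-0.001, -1.0, 0.0]]
force: [1.0, 0.6, 0.2]
finger_gap: 1.001
```

```bash
python3 st.py;  python3 - <<'E'
from h import *
snap("j"); crop("j","side",170,80,350,280,3.5,"j2")
E
```

```text
t 16.68 pos [456.4 -49.5 154.3] yaw 1.84 tilt y [-5.e-04  2.e-04 -1.e+00] F [1.  0.6 0.2] Tq [ 0.05  0.04 -0.  ] gap 85.5 j [-21.3  -2.7 115.2   0.   67.6 -23.2]
```

View pics/j2.png

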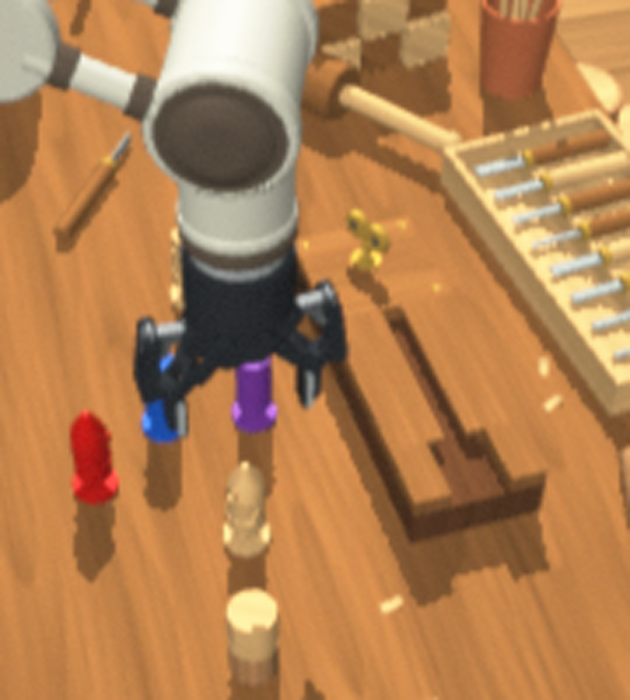

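Call:
move_arm(
  commands=[
    {"translation": [0.5,-1.5,-40],"delta_rot": [0,0,0],"jaw": 85},
    {"translation": [0,0,-35],"delta_rot": [0,0,0],"jaw": 85},
    {"translation": [0,0,-20],"delta_rot": [0,0,0],"jaw": 85},
    {"translation": [0,0,-10],"delta_rot": [0,0,0],"jaw": 85},
    {"translation": [0,0,0],"delta_rot": [0,0,0],"jaw": 60},
    {"translation": [0,0,0],"delta_rot": [0,0,0],"jaw": 40},
    {"translation": [0,0,0],"delta_rot": [0,0,0],"jaw": 32},
    {"translation": [0,0,0],"delta_rot": [0,0,0],"jaw": 26},
    {"translation": [0,0,0],"delta_rot": [0,0,0],"jaw": 10},
    {"translation": [0,0,0],"delta_rot": [0,0,0],"jaw": 10},
  ],
)

```text
t: 18.02
ee_pos: [0.4578, -0.0513, 0.0504]
ee_rot: [[0.999, 0.002, -0.033], [0.033, -0.001, 0.999], [0.001, -1.0, -0.001]]
force: [-2.1, 0.1, 6.3]
finger_gap: 0.334
```

```bash
python3 st.py;  python3 - <<'E'
from h import *
snap("k"); crop("k","side",170,80,350,280,3.5,"k2")
E
```

```text
t 18.02 pos [457.8 -51.3  50.4] yaw 1.87 tilt y [ 1.5e-03 -7.0e-04 -1.0e+00] F [-2.1  0.1  6.3] Tq [ 0.03  0.23 -0.02] gap 28.5 j [-21.5   7.8 118.2  -0.   54.  -23.3]
```

View pics/k2.png

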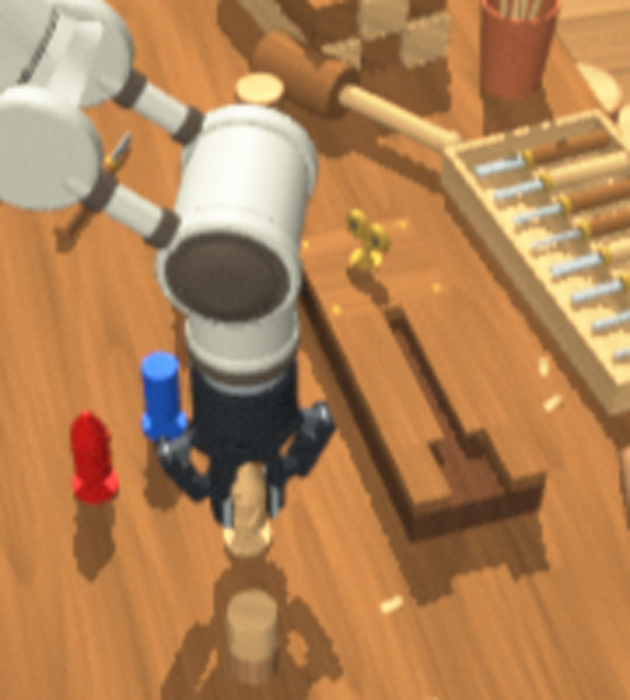

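Call:
move_arm(
  commands=[
    {"translation": [0,0,45],"delta_rot": [0,0,0],"jaw": 10},
    {"translation": [0,0,45],"delta_rot": [0,0,0],"jaw": 10},
    {"translation": [43.6,-3.7,0],"delta_rot": [0,0,0],"jaw": 10},
    {"translation": [43.6,-3.7,0],"delta_rot": [0,0,0],"jaw": 10},
    {"translation": [43.6,-3.7,0],"delta_rot": [0,0,0],"jaw": 10},
    {"translation": [43.6,-3.7,0],"delta_rot": [0,0,0],"jaw": 10},
    {"translation": [0,0,-25],"delta_rot": [0,0,0],"jaw": 10},
    {"translation": [0,0,0],"delta_rot": [0,0,0],"jaw": 10},
    {"translation": [0,0,0],"delta_rot": [0,0,0],"jaw": 10},
  ],
)

```text
t: 19.25
ee_pos: [0.6312, -0.0656, 0.1147]
ee_rot: [[0.999, -0.0, -0.033], [0.033, 0.0, 0.999], [-0.0, -1.0, 0.0]]
force: [0.2, -1.1, -0.7]
finger_gap: 0.335
```

```bash
python3 st.py;  python3 - <<'E'
from h import *
snap("l"); crop("l","side",170,80,350,280,3.5,"l2")
E
```

```text
t 19.25 pos [631.2 -65.6 114.7] yaw 1.87 tilt y [-1.e-04  0.e+00 -1.e+00] F [ 0.2 -1.1 -0.7] Tq [-0.05  0.02 -0.01] gap 28.6 j [-16.8  25.1  87.8   0.   67.1 -18.7]
```

View pics/l2.png

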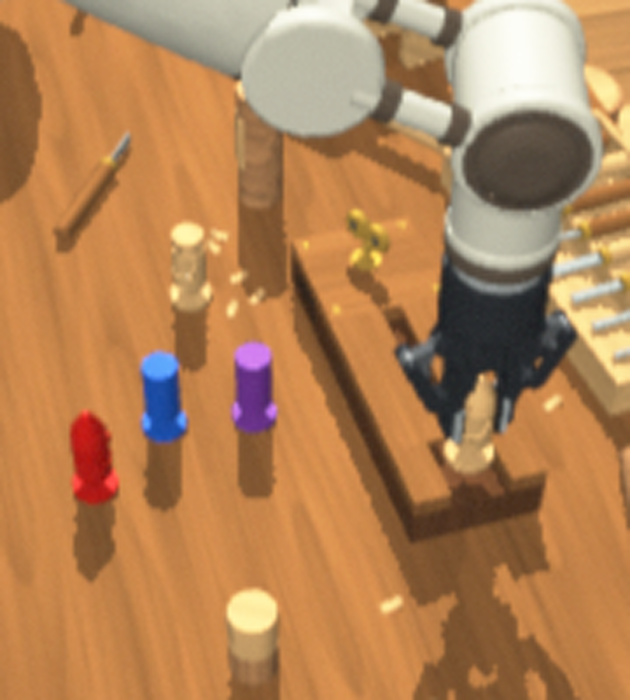

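Call:
move_arm(
  commands=[
    {"translation": [0.7,0,-10],"delta_rot": [0,0,0],"jaw": 10},
    {"translation": [0,0,-8],"delta_rot": [0,0,0],"jaw": 10},
    {"translation": [0,0,-4],"delta_rot": [0,0,0],"jaw": 10},
    {"translation": [0,0,-1.5],"delta_rot": [0,0,0],"jaw": 10},
    {"translation": [0,0,0],"delta_rot": [0,0,0],"jaw": 10},
    {"translation": [0,0,0],"delta_rot": [0,0,0],"jaw": 10},
  ],
)

```text
t: 20.1
ee_pos: [0.6324, -0.0658, 0.0911]
ee_rot: [[0.999, 0.001, -0.033], [0.033, -0.0, 0.999], [0.001, -1.0, -0.0]]
force: [-0.9, -0.2, -1.6]
finger_gap: 0.332
```

```bash
python3 st.py
```

```text
t 20.10 pos [632.4 -65.8  91.1] yaw 1.86 tilt y [ 6.e-04 -2.e-04 -1.e+00] F [-0.9 -0.2 -1.6] Tq [-0.05 -0.01 -0.01] gap 28.3 j [-16.8  27.   88.2  -0.   64.8 -18.7]
```

Call:
move_arm(
  commands=[
    {"translation": [-0.2,7,0],"delta_rot": [0,0,0],"jaw": 10},
    {"translation": [-0.2,5,0],"delta_rot": [0,0,0],"jaw": 10},
    {"translation": [-0.1,4,0],"delta_rot": [0,0,0],"jaw": 10},
    {"translation": [-0.2,4,0],"delta_rot": [0,0,0],"jaw": 10},
    {"translation": [0,0,0],"delta_rot": [0,0,0],"jaw": 10},
  ],
)

```text
t: 20.72
ee_pos: [0.6314, -0.0454, 0.0908]
ee_rot: [[0.999, -0.0, -0.033], [0.033, 0.0, 0.999], [-0.0, -1.0, 0.0]]
force: [0.5, 0.7, -0.2]
finger_gap: 0.333
```

```bash
python3 st.py
```

```text
t 20.73 pos [631.4 -45.4  90.8] yaw 1.89 tilt y [-1.e-04  0.e+00 -1.e+00] F [ 0.5  0.7 -0.2] Tq [-0.05  0.04  0.02] gap 28.5 j [-15.   26.7  88.7   0.   64.6 -16.9]
```

Entering freely. Continue.

Call:
move_arm(
  commands=[
    {"translation": [-0.3,9,0],"delta_rot": [0,0,0],"jaw": 10},
    {"translation": [-0.4,13,0],"delta_rot": [0,0,0],"jaw": 10},
    {"translation": [-0.4,13,0],"delta_rot": [0,0,0],"jaw": 10},
    {"translation": [-0.4,13,0],"delta_rot": [0,0,0],"jaw": 10},
    {"translation": [-0.5,13,0],"delta_rot": [0,0,0],"jaw": 10},
    {"translation": [-0.4,13,0],"delta_rot": [0,0,0],"jaw": 10},
    {"translation": [-0.5,13,0],"delta_rot": [0,0,0],"jaw": 10},
    {"translation": [-0.4,11,0],"delta_rot": [0,0,0],"jaw": 10},
    {"translation": [0,0,0],"delta_rot": [0,0,0],"jaw": 10},
  ],
)

```text
t: 21.85
ee_pos: [0.6281, 0.0531, 0.0907]
ee_rot: [[0.999, -0.0, -0.034], [0.034, 0.0, 0.999], [-0.0, -1.0, 0.0]]
force: [-0.3, -0.4, -0.4]
finger_gap: 0.334
```

```bash
python3 st.py;  python3 - <<'E'
from h import *
snap("m"); crop("m","side",170,80,350,280,3.5,"m2")
E
```

```text
t 21.85 pos [628.1  53.1  90.7] yaw 1.93 tilt y [-1.e-04  0.e+00 -1.e+00] F [-0.3 -0.4 -0.4] Tq [-0.    0.02  0.03] gap 28.5 j [-6.1 26.3 89.2 -0.  64.5 -8.1]
```

View pics/m2.png

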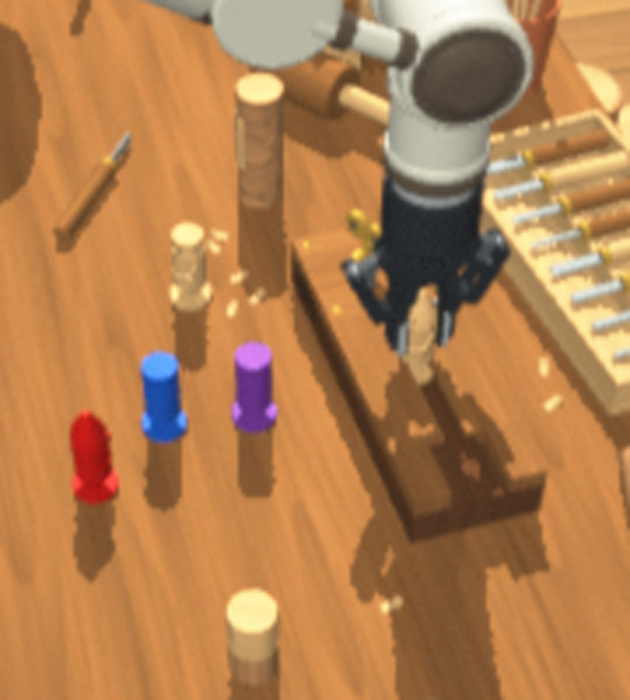

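Call:
move_arm(
  commands=[
    {"translation": [0,0,-1],"delta_rot": [0,0,0],"jaw": 10},
    {"translation": [0,0,0],"delta_rot": [0,0,0],"jaw": 33},
    {"translation": [0,0,0],"delta_rot": [0,0,0],"jaw": 36},
    {"translation": [0,0,0],"delta_rot": [0,0,0],"jaw": 60},
    {"translation": [0,0,0],"delta_rot": [0,0,0],"jaw": 85},
    {"translation": [0,0,0],"delta_rot": [0,0,0],"jaw": 85},
    {"translation": [0,0,55],"delta_rot": [0,0,0],"jaw": 85},
    {"translation": [0,0,55],"delta_rot": [0,0,0],"jaw": 85},
    {"translation": [-38,43,0],"delta_rot": [0,0,0],"jaw": 85},
    {"translation": [0,0,0],"delta_rot": [0,0,0],"jaw": 85},
  ],
)

```text
t: 23.2
ee_pos: [0.5881, 0.0976, 0.2]
ee_rot: [[0.999, -0.001, -0.036], [0.036, 0.001, 0.999], [-0.001, -1.0, 0.001]]
force: [0.0, -0.6, -0.4]
finger_gap: 0.997
```

```bash
python3 st.py;  python3 - <<'E'
from h import *
snap("n"); crop("n","side",170,80,350,280,3.5,"n2"); crop("n","top",150,80,420,270,3,"n1")
E
```

```text
t 23.20 pos [588.1  97.6 200. ] yaw 2.04 tilt y [-1.e-03  8.e-04 -1.e+00] F [ 0.  -0.6 -0.4] Tq [0.01 0.03 0.04] gap 85.1 j [-2.2 14.6 91.   0.  74.5 -4.3]
```

View pics/n2.png

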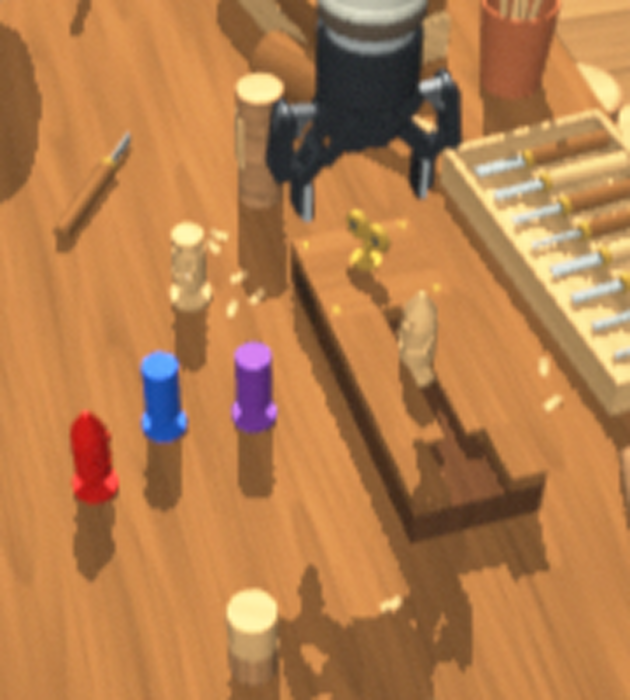

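View pics/n1.png

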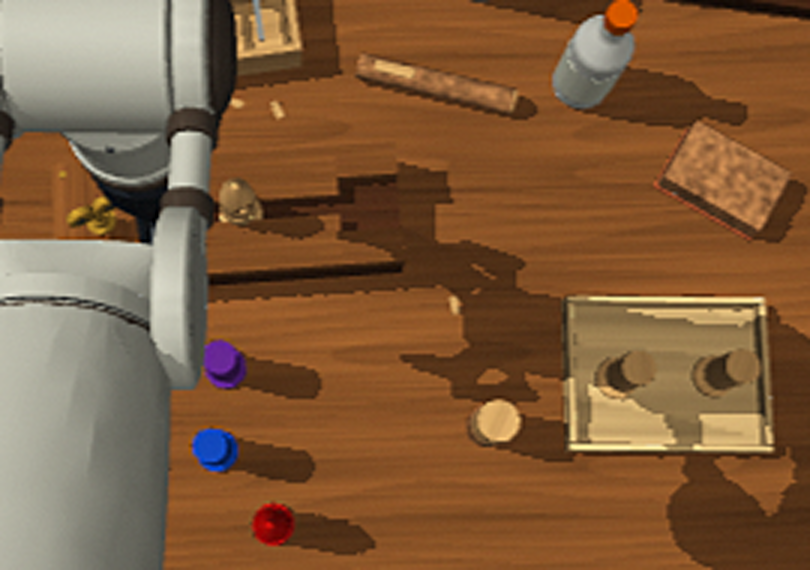

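Call:
move_arm(
  commands=[
    {"translation": [-38,42.4,0],"delta_rot": [0,0,0],"jaw": 85},
    {"translation": [-38,42.4,0],"delta_rot": [0,0,0],"jaw": 85},
    {"translation": [-38,42.4,-10],"delta_rot": [0,0,0],"jaw": 85},
    {"translation": [0,0,-35],"delta_rot": [0,0,0],"jaw": 85},
    {"translation": [0,0,0],"delta_rot": [0,0,0],"jaw": 85},
    {"translation": [0,0,0],"delta_rot": [0,0,0],"jaw": 85},
  ],
)

```text
t: 24.05
ee_pos: [0.4775, 0.2219, 0.1557]
ee_rot: [[1.0, 0.001, -0.031], [0.031, 0.0, 1.0], [0.001, -1.0, 0.0]]
force: [0.2, -0.2, 0.1]
finger_gap: 0.999
```

```bash
python3 st.py;  python3 - <<'E'
from h import *
print(ray("top",150+79/4,120+368/4,.007), ray("side",170+162/3,90+222/3,.007))
snap("o"); crop("o","side",170,80,350,280,3.5,"o2")
E
```

```text
t 24.05 pos [477.5 221.9 155.7] yaw 1.79 tilt y [ 1.e-03  1.e-04 -1.e+00] F [ 0.2 -0.2  0.1] Tq [ 0.    0.01 -0.03] gap 85.3 j [ 11.8   7.3 104.7  -0.   68.   10. ]
[0.47150559 0.22428459 0.007     ] [0.47321865 0.22287384 0.007     ]
```

View pics/o2.png

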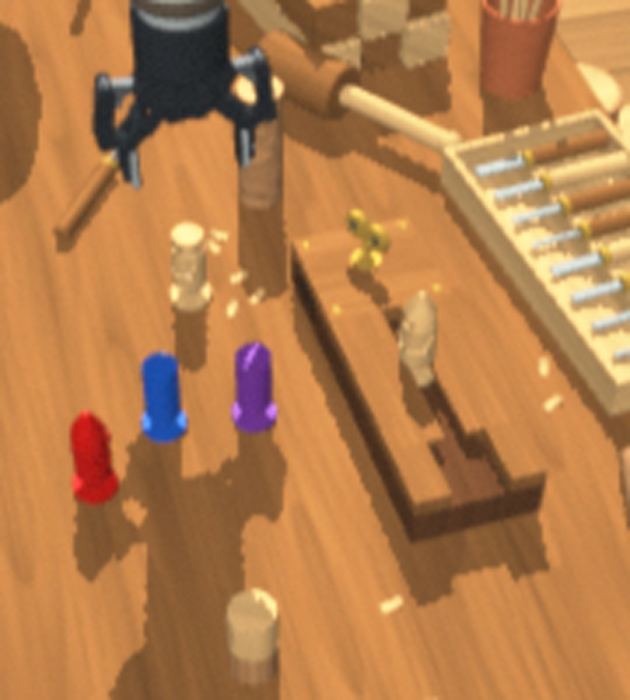

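Call:
move_arm(
  commands=[
    {"translation": [-4,2,-40],"delta_rot": [0,0,0],"jaw": 85},
    {"translation": [0,0,-35],"delta_rot": [0,0,0],"jaw": 85},
    {"translation": [0,0,-20],"delta_rot": [0,0,0],"jaw": 85},
    {"translation": [0,0,-11],"delta_rot": [0,0,0],"jaw": 85},
    {"translation": [0,0,0],"delta_rot": [0,0,0],"jaw": 60},
    {"translation": [0,0,0],"delta_rot": [0,0,0],"jaw": 40},
    {"translation": [0,0,0],"delta_rot": [0,0,0],"jaw": 32},
    {"translation": [0,0,0],"delta_rot": [0,0,0],"jaw": 26},
    {"translation": [0,0,0],"delta_rot": [0,0,0],"jaw": 10},
    {"translation": [0,0,0],"delta_rot": [0,0,0],"jaw": 10},
  ],
)

```text
t: 25.4
ee_pos: [0.4731, 0.2247, 0.05]
ee_rot: [[0.999, 0.002, -0.033], [0.033, 0.0, 0.999], [0.002, -1.0, 0.0]]
force: [-0.3, 0.1, 6.8]
finger_gap: 0.331
```

```bash
python3 st.py;  python3 - <<'E'
from h import *
snap("p"); crop("p","side",170,80,350,280,3.5,"p2")
E
```

```text
t 25.40 pos [473.1 224.7  50. ] yaw 1.87 tilt y [ 2.1e-03  4.0e-04 -1.0e+00] F [-0.3  0.1  6.8] Tq [-0.05  0.22 -0.05] gap 28.3 j [ 12.2  16.2 108.1  -0.   55.6  10.3]
```

View pics/p2.png

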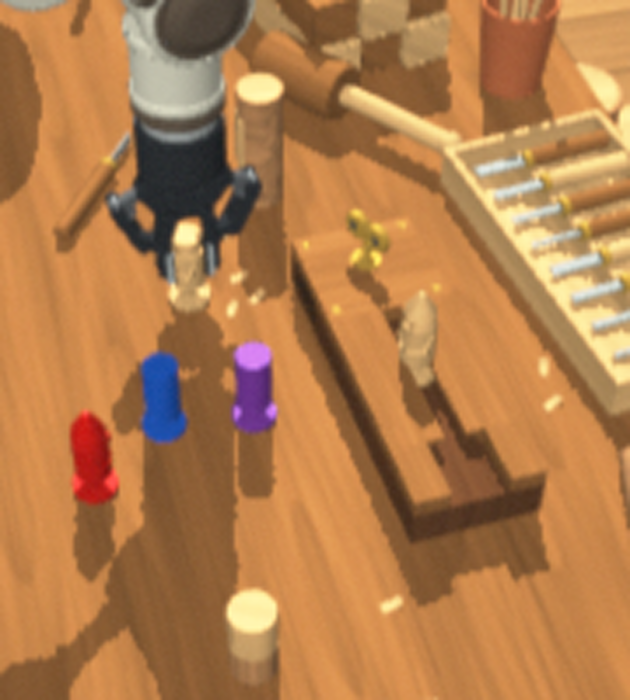

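Call:
move_arm(
  commands=[
    {"translation": [0,0,45],"delta_rot": [0,0,0],"jaw": 10},
    {"translation": [0,0,55],"delta_rot": [0,0,0],"jaw": 10},
    {"translation": [0,0,35],"delta_rot": [0,0,0],"jaw": 10},
    {"translation": [26.5,-48.4,0],"delta_rot": [0,0,0],"jaw": 10},
    {"translation": [26.5,-48.4,0],"delta_rot": [0,0,0],"jaw": 10},
    {"translation": [26.5,-48.4,0],"delta_rot": [0,0,0],"jaw": 10},
    {"translation": [26.5,-48.4,0],"delta_rot": [0,0,0],"jaw": 10},
    {"translation": [26.5,-48.4,0],"delta_rot": [0,0,0],"jaw": 10},
    {"translation": [26.5,-48.4,0],"delta_rot": [0,0,0],"jaw": 10},
    {"translation": [0,0,0],"delta_rot": [0,0,0],"jaw": 10},
  ],
)

```text
t: 26.75
ee_pos: [0.632, -0.0695, 0.1833]
ee_rot: [[1.0, 0.0, -0.028], [0.028, -0.001, 1.0], [0.0, -1.0, -0.001]]
force: [-0.4, -0.0, -0.9]
finger_gap: 0.331
```

Call:
move_arm(
  commands=[
    {"translation": [0,0,-35],"delta_rot": [0,0,0],"jaw": 10},
    {"translation": [0,0,-25],"delta_rot": [0,0,0],"jaw": 10},
    {"translation": [0,0,0],"delta_rot": [0,0,0],"jaw": 10},
    {"translation": [0,0,0],"delta_rot": [0,0,0],"jaw": 10},
  ],
)

```text
t: 27.25
ee_pos: [0.6316, -0.0654, 0.125]
ee_rot: [[0.999, 0.001, -0.033], [0.033, -0.0, 0.999], [0.001, -1.0, -0.0]]
force: [0.6, 0.4, -0.1]
finger_gap: 0.332
```

```bash
python3 st.py;  python3 - <<'E'
from h import *
snap("q"); crop("q","side",170,80,350,280,3.5,"q2")
E
```

```text
t 27.25 pos [631.6 -65.4 125. ] yaw 1.91 tilt y [ 1.3e-03 -3.0e-04 -1.0e+00] F [ 0.6  0.4 -0.1] Tq [ 0.02 -0.03  0.02] gap 28.4 j [-16.8  24.4  87.5   0.   68.  -18.7]
```

View pics/q2.png

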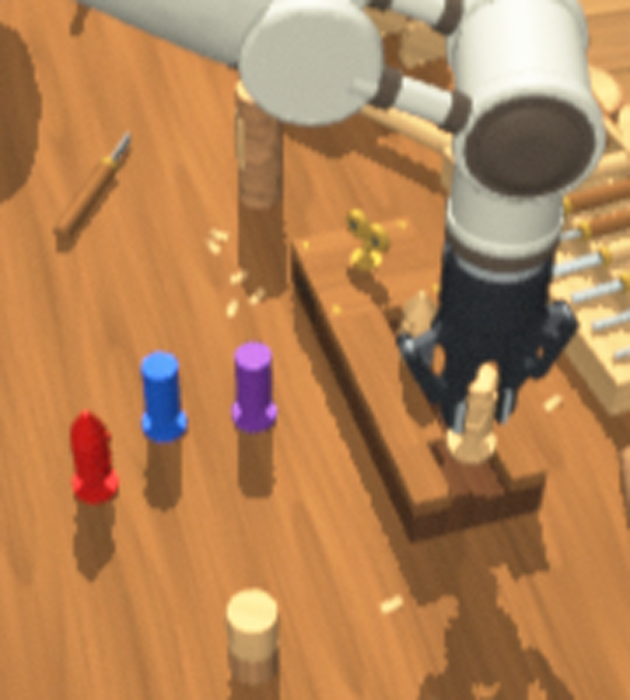

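Descend 34.5 mm to z 90.5.

Call:
move_arm(
  commands=[
    {"translation": [0.6,0,-18],"delta_rot": [0,0,0],"jaw": 10},
    {"translation": [0,0,-10],"delta_rot": [0,0,0],"jaw": 10},
    {"translation": [0,0,-4],"delta_rot": [0,0,0],"jaw": 10},
    {"translation": [0,0,-2],"delta_rot": [0,0,0],"jaw": 10},
    {"translation": [0,0,0],"delta_rot": [0,0,0],"jaw": 10},
    {"translation": [0,0,0],"delta_rot": [0,0,0],"jaw": 10},
  ],
)

```text
t: 28.1
ee_pos: [0.6321, -0.066, 0.0903]
ee_rot: [[0.999, 0.001, -0.033], [0.033, -0.0, 0.999], [0.001, -1.0, -0.0]]
force: [0.5, -0.4, -0.8]
finger_gap: 0.329
```

```bash
python3 st.py
```

```text
t 28.10 pos [632.1 -66.   90.3] yaw 1.86 tilt y [ 8.e-04 -3.e-04 -1.e+00] F [ 0.5 -0.4 -0.8] Tq [ 0.04 -0.06 -0.01] gap 28.1 j [-16.8  27.   88.3  -0.   64.6 -18.7]
```

Call:
move_arm(
  commands=[
    {"translation": [-0.2,7,0],"delta_rot": [0,0,0],"jaw": 10},
    {"translation": [-0.2,5,0],"delta_rot": [0,0,0],"jaw": 10},
    {"translation": [-0.1,4,0],"delta_rot": [0,0,0],"jaw": 10},
    {"translation": [-0.2,4,0],"delta_rot": [0,0,0],"jaw": 10},
    {"translation": [-0.3,9,0],"delta_rot": [0,0,0],"jaw": 10},
    {"translation": [-0.4,10,0],"delta_rot": [0,0,0],"jaw": 10},
    {"translation": [-0.4,10,0],"delta_rot": [0,0,0],"jaw": 10},
    {"translation": [-0.4,10,0],"delta_rot": [0,0,0],"jaw": 10},
    {"translation": [0,0,0],"delta_rot": [0,0,0],"jaw": 10},
  ],
)

```text
t: 29.22
ee_pos: [0.6295, -0.006, 0.0898]
ee_rot: [[0.999, -0.0, -0.034], [0.034, 0.0, 0.999], [-0.0, -1.0, 0.0]]
force: [-0.4, -0.3, -0.8]
finger_gap: 0.332
```

```bash
python3 st.py;  python3 - <<'E'
from h import *
snap("r"); crop("r","side",170,80,350,280,3.5,"r2")
E
```

```text
t 29.23 pos [629.5  -6.   89.8] yaw 1.94 tilt y [-2.e-04  0.e+00 -1.e+00] F [-0.4 -0.3 -0.8] Tq [-0.01  0.05 -0.  ] gap 28.3 j [-11.5  26.3  89.4   0.   64.4 -13.5]
```

View pics/r2.png

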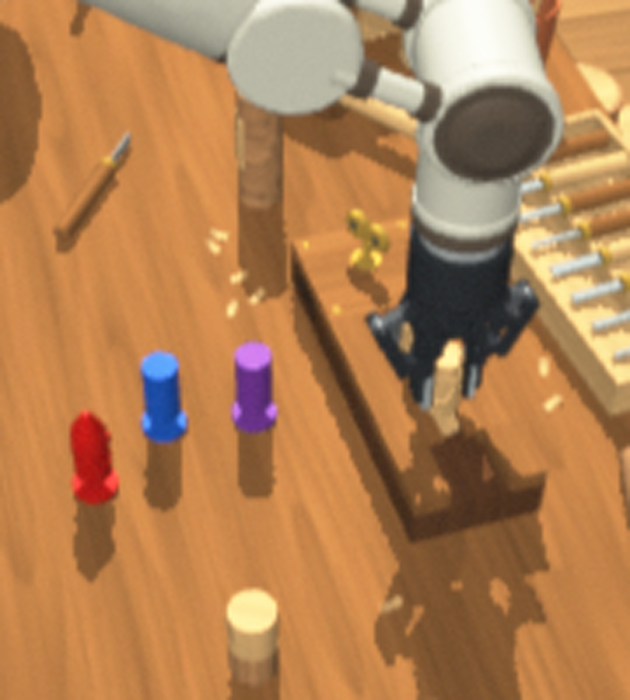

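Call:
move_arm(
  commands=[
    {"translation": [-0.2,6,0],"delta_rot": [0,0,0],"jaw": 10},
    {"translation": [0,0,-0.5],"delta_rot": [0,0,0],"jaw": 10},
    {"translation": [0,0,0],"delta_rot": [0,0,0],"jaw": 33},
    {"translation": [0,0,0],"delta_rot": [0,0,0],"jaw": 36},
    {"translation": [0,0,0],"delta_rot": [0,0,0],"jaw": 60},
    {"translation": [0,0,0],"delta_rot": [0,0,0],"jaw": 85},
    {"translation": [0,0,0],"delta_rot": [0,0,0],"jaw": 85},
    {"translation": [0,0,55],"delta_rot": [0,0,0],"jaw": 85},
    {"translation": [0,0,55],"delta_rot": [0,0,0],"jaw": 85},
    {"translation": [-60,0,0],"delta_rot": [0,0,0],"jaw": 85},
  ],
)

```text
t: 30.58
ee_pos: [0.5756, -0.0025, 0.2073]
ee_rot: [[0.999, 0.017, -0.033], [0.033, -0.004, 0.999], [0.017, -1.0, -0.004]]
force: [-0.8, -0.9, 0.2]
finger_gap: 0.995
```

Call:
move_arm(
  commands=[
    {"translation": [-60,0,0],"delta_rot": [0,0,7.3],"jaw": 85},
    {"translation": [-60,0,0],"delta_rot": [0,0,7.3],"jaw": 85},
    {"translation": [-30,0,0],"delta_rot": [0,0,7.3],"jaw": 85},
    {"translation": [0,0,0],"delta_rot": [0,0,0],"jaw": 85},
  ],
)

```text
t: 31.08
ee_pos: [0.418, -0.0007, 0.1992]
ee_rot: [[0.915, 0.0, -0.402], [0.402, -0.0, 0.915], [0.0, -1.0, -0.0]]
force: [0.8, -0.4, -0.8]
finger_gap: 0.994
```

```bash
python3 st.py;  python3 - <<'E'
from h import *
snap("s"); crop("s","side",225,110,345,240,5,"s2"); crop("s","top",160,120,300,190,5,"s1")
E
```

```text
t 31.07 pos [418.   -0.7 199.2] yaw 23.73 tilt y [ 3.e-04 -1.e-04 -1.e+00] F [ 0.8 -0.4 -0.8] Tq [ 0.   -0.03 -0.04] gap 84.9 j [-16.8 -12.8 118.8  -0.   74.  -40.5]
```

View pics/s2.png

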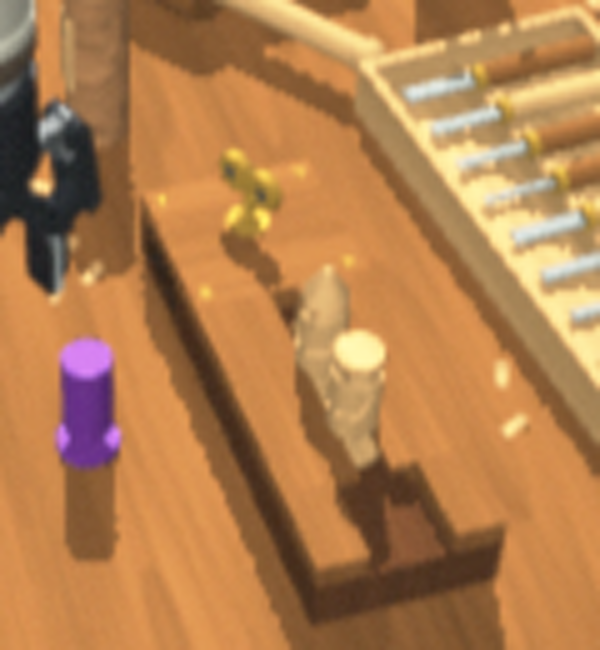

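View pics/s1.png

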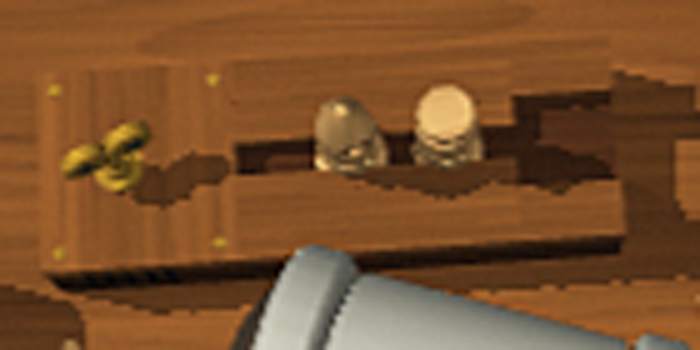

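Run:
```python
from h import *
crop("s","top",165,138,200,168,20,"s4"); crop("s","side",262,132,288,162,20,"s5")
for z in(.085,.09):
  a,b=ray("top",160+80/5-.4,120+162/5-.4,z),ray("top",160+127/5-.4,120+137/5-.4,z)
  c,d=ray("side",225+234/5,110+163/5,z),ray("side",225+264/5,110+188/5,z)
  for p,q in((a,b),(c,d)): print(z,p.round(4),q.round(4),((p+q)/2).round(4),np.degrees(np.arctan2(*(p-q)[[1,0]])))
```

```text
0.085 [0.6181 0.1928 0.085 ] [0.6308 0.1685 0.085 ] [0.6244 0.1807 0.085 ] 117.60829550401992
0.085 [0.6201 0.1974 0.085 ] [0.631  0.1711 0.085 ] [0.6255 0.1842 0.085 ] 112.51089561491973
0.09 [0.6167 0.1917 0.09  ] [0.6293 0.1676 0.09  ] [0.623  0.1797 0.09  ] 117.60829550401976
0.09 [0.6183 0.192  0.09  ] [0.6291 0.1658 0.09  ] [0.6237 0.1789 0.09  ] 112.51089561491959
```

View pics/s4.png

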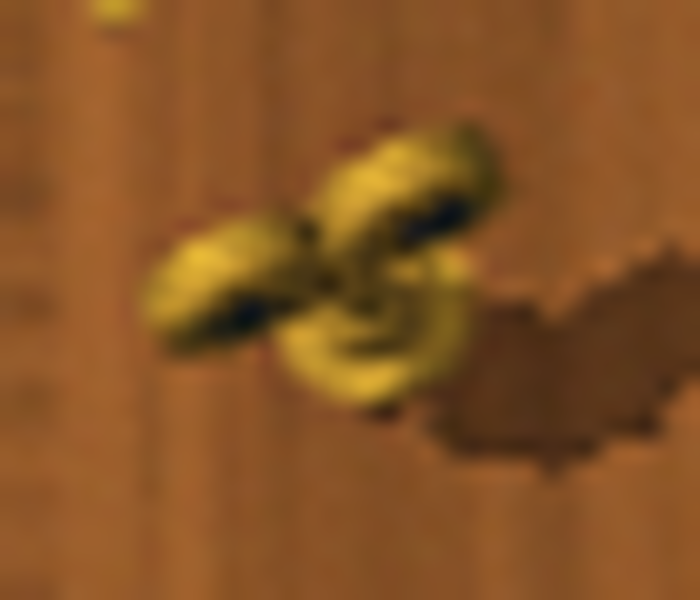

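View pics/s5.png

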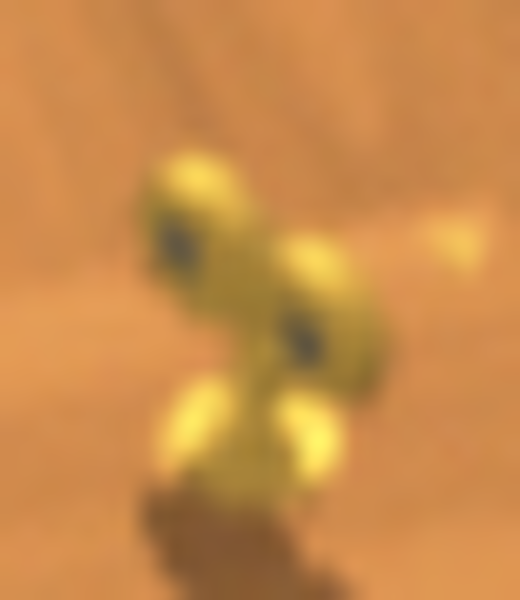

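Call:
move_arm(
  commands=[
    {"translation": [41.1,35.6,0],"delta_rot": [0,0,1.3],"jaw": 85},
    {"translation": [41.1,35.6,0],"delta_rot": [0,0,0],"jaw": 85},
    {"translation": [41.1,35.6,0],"delta_rot": [0,0,0],"jaw": 85},
    {"translation": [41.1,35.6,0],"delta_rot": [0,0,0],"jaw": 85},
    {"translation": [41.1,35.6,0],"delta_rot": [0,0,0],"jaw": 85},
    {"translation": [0,0,-30],"delta_rot": [0,0,0],"jaw": 85},
    {"translation": [0,0,-20],"delta_rot": [0,0,0],"jaw": 85},
    {"translation": [0,0,0],"delta_rot": [0,0,0],"jaw": 85},
    {"translation": [0,0,0],"delta_rot": [0,0,0],"jaw": 85},
  ],
)

```text
t: 32.3
ee_pos: [0.6253, 0.1768, 0.1502]
ee_rot: [[0.906, 0.001, -0.423], [0.423, 0.0, 0.906], [0.001, -1.0, -0.0]]
force: [0.9, 0.3, 1.1]
finger_gap: 0.991
```

```bash
python3 st.py
```

```text
t 32.30 pos [625.3 176.8 150.2] yaw 25.02 tilt y [ 1.3e-03  1.0e-04 -1.0e+00] F [0.9 0.3 1.1] Tq [ 0.04 -0.04 -0.04] gap 84.7 j [  5.2  24.8  83.9  -0.   71.2 -19.9]
```

Call:
move_arm(
  commands=[
    {"translation": [-1.5,0.5,-30],"delta_rot": [0,0,0],"jaw": 85},
    {"translation": [0,0,-20],"delta_rot": [0,0,0],"jaw": 85},
    {"translation": [0,0,-9],"delta_rot": [0,0,0],"jaw": 85},
    {"translation": [0,0,0],"delta_rot": [0,0,0],"jaw": 60},
    {"translation": [0,0,0],"delta_rot": [0,0,0],"jaw": 40},
    {"translation": [0,0,0],"delta_rot": [0,0,0],"jaw": 25},
  ],
)

```text
t: 33.05
ee_pos: [0.6241, 0.1776, 0.0914]
ee_rot: [[0.906, 0.002, -0.424], [0.424, 0.0, 0.906], [0.002, -1.0, -0.001]]
force: [0.8, -0.4, -1.1]
finger_gap: 0.366
```

```bash
python3 st.py;  python3 - <<'E'
from h import *
snap("u"); crop("u","side",225,60,345,190,5,"u2")
E
```

```text
t 33.05 pos [624.1 177.6  91.4] yaw 25.06 tilt y [ 1.8e-03  2.0e-04 -1.0e+00] F [ 0.8 -0.4 -1.1] Tq [-0.04  0.01 -0.02] gap 31.3 j [  5.2  28.6  85.9   0.   65.4 -19.8]
```

View pics/u2.png

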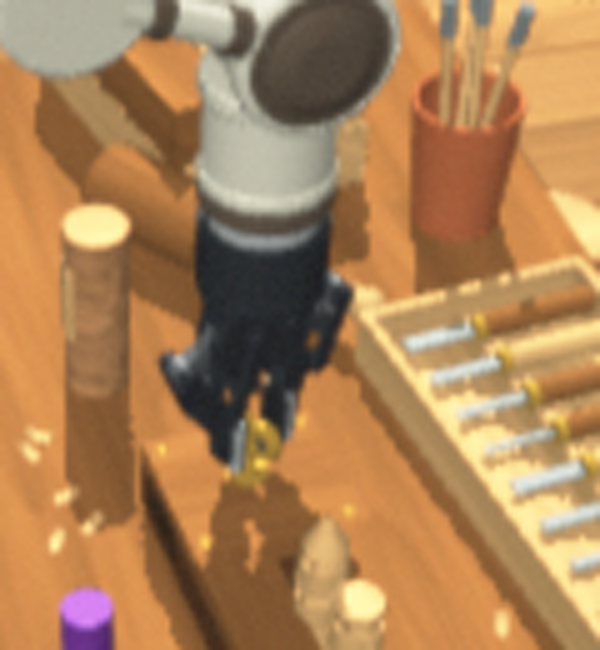

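Call:
move_arm(
  commands=[
    {"translation": [0,0,0],"delta_rot": [0,0,0],"jaw": 16},
    {"translation": [0,0,0],"delta_rot": [0,0,0],"jaw": 12},
    {"translation": [0,0,0],"delta_rot": [0,0,0],"jaw": 9},
    {"translation": [0,0,0],"delta_rot": [0,0,0],"jaw": 5},
  ],
)

```text
t: 33.65
ee_pos: [0.6232, 0.1775, 0.0904]
ee_rot: [[0.906, -0.001, -0.424], [0.424, -0.0, 0.906], [-0.001, -1.0, -0.0]]
force: [-1.5, -0.6, 2.3]
finger_gap: 0.084
```

```bash
python3 st.py
```

```text
t 33.65 pos [623.2 177.5  90.4] yaw 25.08 tilt y [-5.e-04 -2.e-04 -1.e+00] F [-1.5 -0.6  2.3] Tq [-0.12  0.22  0.09] gap 7.1 j [  5.2  28.7  86.   -0.   65.4 -19.8]
```

Call:
move_arm(
  commands=[
    {"translation": [0,0,0],"delta_rot": [0,0,0],"jaw": 2},
    {"translation": [0,0,0],"delta_rot": [0,0,-6],"jaw": 2},
    {"translation": [0,0,0],"delta_rot": [0,0,-8],"jaw": 2},
    {"translation": [0,0,0],"delta_rot": [0,0,-8],"jaw": 2},
    {"translation": [0,0,0],"delta_rot": [0,0,-8],"jaw": 2},
  ],
)

```text
t: 34.28
ee_pos: [0.6228, 0.1774, 0.0904]
ee_rot: [[0.996, -0.002, 0.09], [-0.09, -0.001, 0.996], [-0.002, -1.0, -0.001]]
force: [-3.8, -0.3, 3.8]
finger_gap: 0.082
```

```bash
python3 st.py
```

```text
t 34.27 pos [622.8 177.4  90.4] yaw -5.18 tilt y [-1.7e-03 -5.0e-04 -1.0e+00] F [-3.8 -0.3  3.8] Tq [-0.18  0.59  0.07] gap 7.0 j [ 5.2 28.6 86.  -0.  65.5 10.4]
```

Call:
move_arm(
  commands=[
    {"translation": [0,0,0],"delta_rot": [0,0,-9],"jaw": 2},
    {"translation": [0,0,0],"delta_rot": [0,0,-9],"jaw": 2},
    {"translation": [0,0,0],"delta_rot": [0,0,-9],"jaw": 2},
    {"translation": [0,0,0],"delta_rot": [0,0,-9],"jaw": 2},
    {"translation": [0,0,0],"delta_rot": [0,0,-9],"jaw": 2},
    {"translation": [0,0,0],"delta_rot": [0,0,-9],"jaw": 2},
    {"translation": [0,0,0],"delta_rot": [0,0,-9],"jaw": 2},
    {"translation": [0,0,0],"delta_rot": [0,0,-9],"jaw": 2},
  ],
)

```text
t: 35.28
ee_pos: [0.622, 0.1781, 0.0904]
ee_rot: [[0.221, -0.003, 0.975], [-0.975, 0.0, 0.221], [-0.001, -1.0, -0.003]]
force: [-6.6, 0.7, 5.9]
finger_gap: 0.08
```

```bash
python3 st.py
```

```text
t 35.27 pos [622.  178.1  90.4] yaw -77.21 tilt y [-3.4e-03  4.0e-04 -1.0e+00] F [-6.6  0.7  5.9] Tq [0.16 1.02 0.12] gap 6.8 j [ 5.3 28.6 86.   0.  65.6 82.5]
```

Call:
move_arm(
  commands=[
    {"translation": [-0.8,0,0],"delta_rot": [0,0,-9],"jaw": 2},
    {"translation": [0,0,0],"delta_rot": [0,0,-9],"jaw": 2},
    {"translation": [0,0,0],"delta_rot": [0,0,-9],"jaw": 2},
    {"translation": [0,0,0],"delta_rot": [0,0,-9],"jaw": 2},
    {"translation": [0,0,0],"delta_rot": [0,0,-9],"jaw": 2},
    {"translation": [0,0,0],"delta_rot": [0,0,-9],"jaw": 2},
    {"translation": [0,0,0],"delta_rot": [0,0,-9],"jaw": 2},
    {"translation": [0,0,0],"delta_rot": [0,0,-9],"jaw": 2},
    {"translation": [0,0,0],"delta_rot": [0,0,0],"jaw": 2},
  ],
)

```text
t: 36.4
ee_pos: [0.6223, 0.179, 0.0904]
ee_rot: [[-0.856, -0.0, 0.517], [-0.517, 0.002, -0.856], [-0.001, -1.0, -0.002]]
force: [-2.3, 4.9, 2.3]
finger_gap: 0.078
```

```bash
python3 st.py
```

```text
t 36.40 pos [622.3 179.   90.4] yaw -148.87 tilt y [-2.0e-04  2.3e-03 -1.0e+00] F [-2.3  4.9  2.3] Tq [ 0.85  0.32 -0.06] gap 6.7 j [5.300e+00 2.860e+01 8.610e+01 1.000e-01 6.530e+01 1.541e+02]
```

Call:
move_arm(
  commands=[
    {"translation": [0,0,0],"delta_rot": [0,0,0],"jaw": 30},
    {"translation": [0,0,0],"delta_rot": [0,0,0],"jaw": 85},
    {"translation": [0,0,0],"delta_rot": [0,0,0],"jaw": 85},
    {"translation": [0,0,0],"delta_rot": [0,0,0],"jaw": 85},
    {"translation": [0,0,0],"delta_rot": [0,0,10],"jaw": 85},
    {"translation": [0,0,0],"delta_rot": [0,0,10],"jaw": 85},
    {"translation": [0,0,0],"delta_rot": [0,0,10],"jaw": 85},
    {"translation": [0,0,0],"delta_rot": [0,0,10],"jaw": 85},
    {"translation": [0,0,0],"delta_rot": [0,0,10],"jaw": 85},
  ],
)

```text
t: 37.52
ee_pos: [0.6226, 0.1774, 0.0903]
ee_rot: [[-0.15, 0.0, 0.989], [-0.989, -0.0, -0.15], [0.0, -1.0, 0.0]]
force: [0.2, -0.1, -0.1]
finger_gap: 0.993
```

Call:
move_arm(
  commands=[
    {"translation": [0,0,0],"delta_rot": [0,0,10],"jaw": 85},
    {"translation": [0,0,0],"delta_rot": [0,0,10],"jaw": 85},
    {"translation": [0,0,0],"delta_rot": [0,0,10],"jaw": 85},
    {"translation": [0,0,0],"delta_rot": [0,0,10],"jaw": 85},
    {"translation": [0,0,0],"delta_rot": [0,0,10],"jaw": 85},
    {"translation": [0,0,0],"delta_rot": [0,0,10],"jaw": 85},
    {"translation": [0,0,0],"delta_rot": [0,0,10],"jaw": 85},
    {"translation": [0,0,0],"delta_rot": [0,0,10],"jaw": 85},
    {"translation": [0,0,0],"delta_rot": [0,0,10],"jaw": 85},
    {"translation": [0,0,0],"delta_rot": [0,0,10],"jaw": 85},
  ],
)

```text
t: 38.78
ee_pos: [0.6227, 0.1774, 0.0903]
ee_rot: [[1.0, 0.0, -0.024], [0.024, -0.0, 1.0], [0.0, -1.0, -0.0]]
force: [-0.1, -0.0, 1.0]
finger_gap: 0.998
```

Call:
move_arm(
  commands=[
    {"translation": [0,0,0],"delta_rot": [0,0,10],"jaw": 85},
    {"translation": [0,0,0],"delta_rot": [0,0,10],"jaw": 85},
    {"translation": [0,0,0],"delta_rot": [0,0,10],"jaw": 85},
    {"translation": [0,0,0],"delta_rot": [0,0,0],"jaw": 50},
    {"translation": [0,0,0],"delta_rot": [0,0,0],"jaw": 25},
    {"translation": [0,0,0],"delta_rot": [0,0,0],"jaw": 16},
    {"translation": [0,0,0],"delta_rot": [0,0,0],"jaw": 12},
  ],
)

```text
t: 39.65
ee_pos: [0.6226, 0.1775, 0.0903]
ee_rot: [[0.857, 0.0, -0.515], [0.515, 0.0, 0.857], [0.0, -1.0, 0.0]]
force: [0.3, 0.1, 0.3]
finger_gap: 0.151
```

```bash
python3 st.py;  python3 - <<'E'
from h import *
snap("v"); crop("v","side",225,60,345,190,5,"v2")
E
```

```text
t 39.65 pos [622.6 177.5  90.3] yaw 31.02 tilt y [ 0.  0. -1.] F [0.3 0.1 0.3] Tq [-0.02  0.03 -0.  ] gap 12.9 j [  5.2  28.6  86.1   0.   65.3 -25.8]
```

View pics/v2.png

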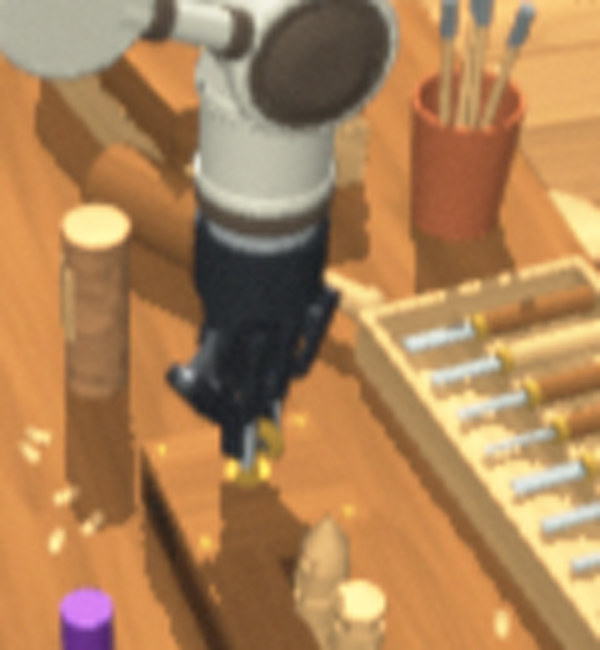

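Call:
move_arm(
  commands=[
    {"translation": [0,0.7,0],"delta_rot": [0,0,0],"jaw": 8},
    {"translation": [0,0,0],"delta_rot": [0,0,0],"jaw": 2},
    {"translation": [0,0,0],"delta_rot": [0,0,0],"jaw": 2},
    {"translation": [0,0,0],"delta_rot": [0,0,-9],"jaw": 2},
    {"translation": [0,0,0],"delta_rot": [0,0,-9],"jaw": 2},
    {"translation": [0,0,0],"delta_rot": [0,0,-9],"jaw": 2},
    {"translation": [0,0,0],"delta_rot": [0,0,-9],"jaw": 2},
    {"translation": [0,0,0],"delta_rot": [0,0,-9],"jaw": 2},
  ],
)

```text
t: 40.75
ee_pos: [0.6227, 0.1781, 0.0906]
ee_rot: [[0.969, 0.0, 0.246], [-0.246, -0.0, 0.969], [0.0, -1.0, -0.0]]
force: [-0.6, -1.4, 2.4]
finger_gap: 0.084
```

```bash
python3 st.py
```

```text
t 40.75 pos [622.7 178.1  90.6] yaw -14.22 tilt y [ 2.e-04 -3.e-04 -1.e+00] F [-0.6 -1.4  2.4] Tq [-0.16  0.    0.15] gap 7.2 j [ 5.3 28.6 86.1 -0.  65.4 19.5]
```

Call:
move_arm(
  commands=[
    {"translation": [0,0,0],"delta_rot": [0,0,-9],"jaw": 2},
    {"translation": [0,0,0],"delta_rot": [0,0,-9],"jaw": 2},
    {"translation": [0,0,0],"delta_rot": [0,0,-9],"jaw": 2},
    {"translation": [0,0,0],"delta_rot": [0,0,-9],"jaw": 2},
    {"translation": [0,0,0],"delta_rot": [0,0,-9],"jaw": 2},
    {"translation": [0,0,0],"delta_rot": [0,0,-9],"jaw": 2},
  ],
)

```text
t: 41.5
ee_pos: [0.6225, 0.1782, 0.0905]
ee_rot: [[0.371, -0.0, 0.929], [-0.929, -0.0, 0.371], [0.0, -1.0, -0.0]]
force: [0.0, -0.9, 2.0]
finger_gap: 0.088
```

```bash
python3 st.py
```

```text
t 41.50 pos [622.5 178.2  90.5] yaw -68.22 tilt y [-1.e-04 -2.e-04 -1.e+00] F [ 0.  -0.9  2. ] Tq [-0.16  0.06  0.18] gap 7.5 j [ 5.3 28.6 86.1 -0.  65.4 73.5]
```

Call:
move_arm(
  commands=[
    {"translation": [0,0,0],"delta_rot": [0,0,-9],"jaw": 2},
    {"translation": [0,0,0],"delta_rot": [0,0,-9],"jaw": 2},
    {"translation": [0,0,0],"delta_rot": [0,0,-9],"jaw": 2},
    {"translation": [0,0,0],"delta_rot": [0,0,-9],"jaw": 2},
    {"translation": [0,0,0],"delta_rot": [0,0,-9],"jaw": 2},
  ],
)

```text
t: 42.12
ee_pos: [0.6225, 0.1784, 0.0906]
ee_rot: [[-0.394, -0.0, 0.919], [-0.919, 0.0, -0.394], [-0.0, -1.0, -0.0]]
force: [-0.1, -0.9, 1.4]
finger_gap: 0.085
```

```bash
python3 st.py
```

```text
t 42.12 pos [622.5 178.4  90.6] yaw -113.22 tilt y [-1.e-04  2.e-04 -1.e+00] F [-0.1 -0.9  1.4] Tq [-0.04 -0.01  0.12] gap 7.3 j [  5.3  28.6  86.1   0.   65.4 118.5]
```

Call:
move_arm(
  commands=[
    {"translation": [0,0,0],"delta_rot": [0,0,-9],"jaw": 2},
    {"translation": [0,0,0],"delta_rot": [0,0,-9],"jaw": 2},
    {"translation": [0,0,0],"delta_rot": [0,0,-9],"jaw": 2},
    {"translation": [0,0,0],"delta_rot": [0,0,-9],"jaw": 2},
    {"translation": [0,0,0],"delta_rot": [0,0,0],"jaw": 2},
  ],
)

```text
t: 42.75
ee_pos: [0.6226, 0.1785, 0.0906]
ee_rot: [[-0.856, 0.0, 0.517], [-0.517, 0.0, -0.856], [-0.0, -1.0, -0.0]]
force: [-0.3, -0.1, 1.8]
finger_gap: 0.084
```

```bash
python3 st.py
```

```text
t 42.75 pos [622.6 178.5  90.6] yaw -148.85 tilt y [ 2.e-04  5.e-04 -1.e+00] F [-0.3 -0.1  1.8] Tq [ 0.07  0.03 -0.04] gap 7.2 j [  5.3  28.6  86.1   0.   65.3 154.2]
```

Call:
move_arm(
  commands=[
    {"translation": [0,0,0],"delta_rot": [0,0,0],"jaw": 30},
    {"translation": [0,0,0],"delta_rot": [0,0,0],"jaw": 85},
    {"translation": [0,0,0],"delta_rot": [0,0,0],"jaw": 85},
    {"translation": [0,0,0],"delta_rot": [0,0,0],"jaw": 85},
    {"translation": [0,0,0],"delta_rot": [0,0,10],"jaw": 85},
    {"translation": [0,0,0],"delta_rot": [0,0,10],"jaw": 85},
    {"translation": [0,0,0],"delta_rot": [0,0,10],"jaw": 85},
    {"translation": [0,0,0],"delta_rot": [0,0,10],"jaw": 85},
    {"translation": [0,0,0],"delta_rot": [0,0,10],"jaw": 85},
  ],
)

```text
t: 43.88
ee_pos: [0.6226, 0.1782, 0.0903]
ee_rot: [[-0.149, -0.0, 0.989], [-0.989, 0.0, -0.149], [-0.0, -1.0, -0.0]]
force: [0.1, -0.4, 0.1]
finger_gap: 0.995
```

Call:
move_arm(
  commands=[
    {"translation": [0,0,0],"delta_rot": [0,0,10],"jaw": 85},
    {"translation": [0,0,0],"delta_rot": [0,0,10],"jaw": 85},
    {"translation": [0,0,0],"delta_rot": [0,0,10],"jaw": 85},
    {"translation": [0,0,0],"delta_rot": [0,0,10],"jaw": 85},
    {"translation": [0,0,0],"delta_rot": [0,0,10],"jaw": 85},
    {"translation": [0,0,0],"delta_rot": [0,0,10],"jaw": 85},
    {"translation": [0,0,0],"delta_rot": [0,0,10],"jaw": 85},
    {"translation": [0,0,0],"delta_rot": [0,0,10],"jaw": 85},
    {"translation": [0,0,0],"delta_rot": [0,0,10],"jaw": 85},
    {"translation": [0,0,0],"delta_rot": [0,0,10],"jaw": 85},
  ],
)

```text
t: 45.12
ee_pos: [0.6225, 0.1782, 0.0903]
ee_rot: [[1.0, -0.0, -0.025], [0.025, 0.0, 1.0], [-0.0, -1.0, 0.0]]
force: [0.9, -0.5, -0.2]
finger_gap: 0.994
```

Call:
move_arm(
  commands=[
    {"translation": [0,0,0],"delta_rot": [0,0,10],"jaw": 85},
    {"translation": [0,0,0],"delta_rot": [0,0,10],"jaw": 85},
    {"translation": [0,0,0],"delta_rot": [0,0,10],"jaw": 85},
    {"translation": [0,0,0],"delta_rot": [0,0,0],"jaw": 50},
    {"translation": [0,0,0],"delta_rot": [0,0,0],"jaw": 25},
    {"translation": [0,0,0],"delta_rot": [0,0,0],"jaw": 16},
    {"translation": [0,0,0],"delta_rot": [0,0,0],"jaw": 8},
    {"translation": [0,0,0],"delta_rot": [0,0,0],"jaw": 2},
    {"translation": [0,0,0],"delta_rot": [0,0,0],"jaw": 2},
  ],
)

```text
t: 46.25
ee_pos: [0.6227, 0.1783, 0.0905]
ee_rot: [[0.857, 0.0, -0.516], [0.516, 0.0, 0.857], [0.0, -1.0, -0.0]]
force: [1.2, 0.7, 0.4]
finger_gap: 0.077
```

Call:
move_arm(
  commands=[
    {"translation": [0,0,0],"delta_rot": [0,0,-8],"jaw": 2},
    {"translation": [0,0,0],"delta_rot": [0,0,-8],"jaw": 2},
    {"translation": [0,0,0],"delta_rot": [0,0,-8],"jaw": 2},
    {"translation": [0,0,0],"delta_rot": [0,0,-8],"jaw": 2},
  ],
)

```text
t: 46.75
ee_pos: [0.6227, 0.1783, 0.0905]
ee_rot: [[1.0, 0.0, 0.021], [-0.021, 0.0, 1.0], [0.0, -1.0, 0.0]]
force: [-0.4, 0.4, 1.1]
finger_gap: 0.079
```

```bash
python3 st.py
```

```text
t 46.75 pos [622.7 178.3  90.5] yaw -1.19 tilt y [ 4.e-04  1.e-04 -1.e+00] F [-0.4  0.4  1.1] Tq [ 0.12 -0.11  0.17] gap 6.8 j [ 5.3 28.6 86.1  0.  65.3  6.5]
```

Call:
move_arm(
  commands=[
    {"translation": [0,0,0],"delta_rot": [0,0,-8],"jaw": 2},
    {"translation": [0,0,0],"delta_rot": [0,0,-8],"jaw": 2},
    {"translation": [0,0,0],"delta_rot": [0,0,-8],"jaw": 2},
    {"translation": [0,0,0],"delta_rot": [0,0,-8],"jaw": 2},
  ],
)

```text
t: 47.25
ee_pos: [0.6227, 0.1784, 0.0905]
ee_rot: [[0.837, 0.001, 0.547], [-0.547, 0.0, 0.837], [0.0, -1.0, 0.0]]
force: [0.7, 0.2, 0.6]
finger_gap: 0.079
```

```bash
python3 st.py
```

```text
t 47.25 pos [622.7 178.4  90.5] yaw -33.19 tilt y [ 5.e-04  1.e-04 -1.e+00] F [0.7 0.2 0.6] Tq [ 0.06 -0.02  0.13] gap 6.7 j [ 5.3 28.6 86.1  0.  65.3 38.5]
```

Call:
move_arm(
  commands=[
    {"translation": [0,0,0],"delta_rot": [0,0,-8],"jaw": 2},
    {"translation": [0,0,0],"delta_rot": [0,0,-8],"jaw": 2},
    {"translation": [0,0,0],"delta_rot": [0,0,-8],"jaw": 2},
    {"translation": [0,0,0],"delta_rot": [0,0,-8],"jaw": 2},
  ],
)

```text
t: 47.75
ee_pos: [0.6228, 0.1783, 0.0905]
ee_rot: [[0.42, 0.001, 0.908], [-0.908, 0.0, 0.42], [0.0, -1.0, 0.001]]
force: [-0.4, 0.1, 0.7]
finger_gap: 0.081
```

```bash
python3 st.py
```

```text
t 47.75 pos [622.8 178.3  90.5] yaw -65.19 tilt y [ 6.e-04  1.e-04 -1.e+00] F [-0.4  0.1  0.7] Tq [ 0.03 -0.08  0.2 ] gap 6.9 j [ 5.3 28.6 86.1 -0.  65.3 70.5]
```

Call:
move_arm(
  commands=[
    {"translation": [0,0,0],"delta_rot": [0,0,-8],"jaw": 2},
    {"translation": [0,0,0],"delta_rot": [0,0,-8],"jaw": 2},
    {"translation": [0,0,0],"delta_rot": [0,0,-8],"jaw": 2},
    {"translation": [0,0,0],"delta_rot": [0,0,-8],"jaw": 2},
  ],
)

```text
t: 48.25
ee_pos: [0.6228, 0.1783, 0.0907]
ee_rot: [[-0.118, 0.001, 0.993], [-0.993, -0.002, -0.118], [0.002, -1.0, 0.001]]
force: [-0.5, -0.0, 2.0]
finger_gap: 0.086
```

```bash
python3 st.py
```

```text
t 48.25 pos [622.8 178.3  90.7] yaw -96.79 tilt y [ 0.001  -0.0017 -1.    ] F [-0.5 -0.   2. ] Tq [ 0.11 -0.01  3.37] gap 7.4 j [ 5.400e+00  2.860e+01  8.600e+01 -1.000e-01  6.530e+01  1.022e+02]
```

Call:
move_arm(
  commands=[
    {"translation": [0,0,0],"delta_rot": [0,0,0],"jaw": 2},
    {"translation": [0,0,0],"delta_rot": [0,0,0],"jaw": 2},
  ],
)

```text
t: 48.5
ee_pos: [0.6228, 0.1783, 0.0907]
ee_rot: [[-0.115, 0.001, 0.993], [-0.993, -0.001, -0.115], [0.001, -1.0, 0.001]]
force: [-0.0, 0.5, 2.4]
finger_gap: 0.084
```

```bash
python3 st.py
```

```text
t 48.50 pos [622.8 178.3  90.7] yaw -96.60 tilt y [ 9.0e-04 -1.1e-03 -1.0e+00] F [-0.   0.5  2.4] Tq [-0.02  0.01  3.22] gap 7.1 j [ 5.30e+00  2.86e+01  8.60e+01 -1.00e-01  6.53e+01  1.02e+02]
```

Call:
move_arm(
  commands=[
    {"translation": [0,0,0],"delta_rot": [0,0,0],"jaw": 12},
    {"translation": [0,0,0],"delta_rot": [0,0,0],"jaw": 40},
    {"translation": [0,0,0],"delta_rot": [0,0,0],"jaw": 85},
    {"translation": [0,0,0],"delta_rot": [0,0,0],"jaw": 85},
    {"translation": [0,0,0],"delta_rot": [0,0,0],"jaw": 85},
    {"translation": [0,0,55],"delta_rot": [0,0,0],"jaw": 85},
    {"translation": [0,0,60],"delta_rot": [0,0,0],"jaw": 85},
    {"translation": [-50,-30,0],"delta_rot": [0,0,0],"jaw": 85},
    {"translation": [-50,-30,0],"delta_rot": [0,0,0],"jaw": 85},
    {"translation": [-50,-30,0],"delta_rot": [0,0,0],"jaw": 85},
  ],
)

```text
t: 49.75
ee_pos: [0.4712, 0.0876, 0.2055]
ee_rot: [[-0.121, 0.001, 0.993], [-0.993, -0.0, -0.121], [0.0, -1.0, 0.001]]
force: [0.4, 0.0, -0.4]
finger_gap: 1.0
```

Call:
move_arm(
  commands=[
    {"translation": [-40,-40,0],"delta_rot": [0,0,0],"jaw": 85},
    {"translation": [0,-50,0],"delta_rot": [0,0,0],"jaw": 85},
    {"translation": [0,-50,0],"delta_rot": [0,0,0],"jaw": 85},
    {"translation": [0,-50,0],"delta_rot": [0,0,0],"jaw": 85},
    {"translation": [0,0,0],"delta_rot": [0,0,0],"jaw": 85},
  ],
)

```text
t: 50.38
ee_pos: [0.4326, -0.1045, 0.2057]
ee_rot: [[-0.126, 0.001, 0.992], [-0.992, -0.001, -0.126], [0.001, -1.0, 0.001]]
force: [0.5, 1.2, -0.1]
finger_gap: 0.995
```

```bash
python3 st.py;  python3 - <<'E'
from h import *
snap("w"); crop("w","side",170,80,350,384,2,"w2"); crop("w","top",80,80,430,290,2.2,"w1"); crop("w","top",160,120,300,190,5,"w3")
E
```

```text
t 50.38 pos [ 432.6 -104.5  205.7] yaw -97.24 tilt y [ 8.e-04 -8.e-04 -1.e+00] F [ 0.5  1.2 -0.1] Tq [-0.01  0.03 -0.01] gap 85.0 j [-29.2  -8.7 114.5  -0.   74.1  68. ]
```

View pics/w2.png

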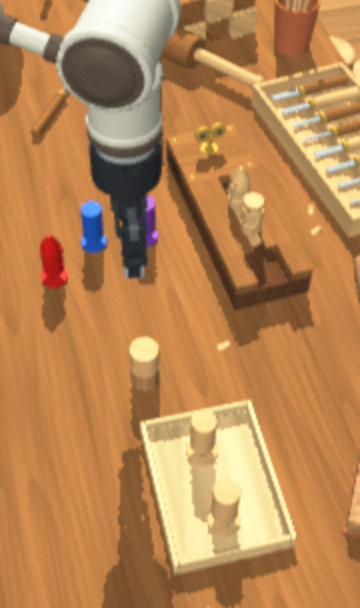

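View pics/w1.png

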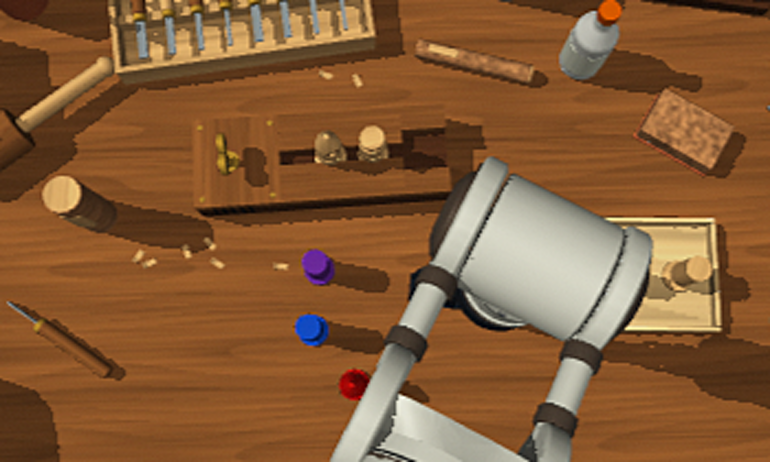

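View pics/w3.png

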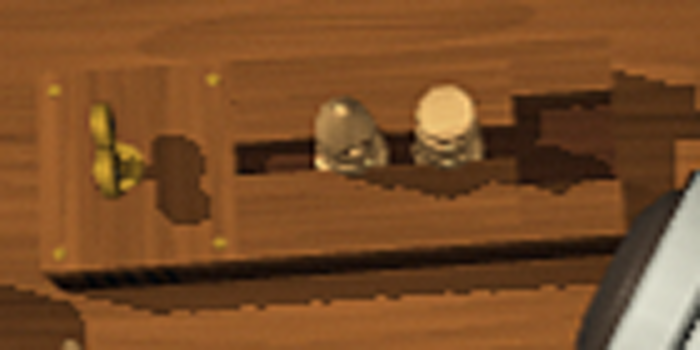

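```bash
python3 -c "
from bench import robot
print(robot.close_job())"
```

```text
the job is handed in; nothing more can be done
None
```

The job is done and handed in at about 50 s of robot time, in the order asked.

- **Blanks:** I slid both out of the open end of the slot, lifted them out and stood them upright in the tray.
- **Figures:** Only the hooded man (figure_a) and the bearded man in the cap (figure_b) were on the bench. Both went in from the open end. By my measurements figure_b's foot, the nearer one, is about 16 mm past where the lips begin.
- **Key:** I wound it clockwise about 480° in three strokes. It then stopped hard, with the torque jumping from about 0.2 to 3.3 N m and holding, so I took that as fully wound. I let go there, then lifted the gripper clear.

The last pictures show both figures upright in the slot and both blanks upright in the tray. The coloured look-alikes, log, knife, sanding block and half-carved piece appear unmoved. The gripper is open and touching nothing, with forces near zero.

The first camera fit of the stand was off by about 2 mm. I corrected it from where the blanks sat when gripped. No checks failed.

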